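Load a lino block into the engraver and close its safety guard

ROBOT

A 6-joint arm with a two-finger parallel gripper is mounted at the origin on the work surface; the furniture and walls round the work are solid. World frame = base frame: x ahead of the robot, y to its left, z up, the work surface at z = 0. Lengths are in mm, angles in rad, forces in N, time in s.
With the tool pointing down it reaches from about 275 to 825 mm from the base axis. Payload 5.2 kg.
Tool frame: the origin (TCP) lies midway between the tips of the shut fingers; the grasp point (between the pads) lies 19 mm behind it; z points along the fingers, y is the direction in which the jaws open and shut (so a half turn about z gives the same grasp; the last joint's range is limited). The gripper opens to 93 mm and grips with 3 to 60 N. Pads are 15 mm wide; open, the fingers measure 128 mm over their backs; the gripper's body (75 mm by 188 mm) begins 65 mm behind the grasp point.
Start: joints at [-1.325, 0.259, 1.535, -0, 1.348, -0.203], TCP at [238.657, -495.528, 218.653] pointing down, gripper open.
Joint ranges: [-3.14, 3.14], [-0.91, 2.08], [0.19, 2.58], [-1.22, 4.36], [0.22, 2.71], [-3.12, 3.12]. Speed limits (rad/s): [2.57, 2.57, 3.14, 3.14, 3.14, 3.14].

INTERFACE

Orientations are given as a unit quaternion [w, x, y, z].
In Python, from plant import bot gives the robot as it stands.
- The arm moves only by the tool carry_out, never from a script. Its argument "increments" is a list of rows, each an object of numbers: "rx", "ry", "rz": the turn, a rotation vector about the tool's x, y, z in units of 5 degrees (1.0 is 5 degrees); "x", "y", "z": the shift along the tool's x, y, z in units of 25 mm (1.0 is 25 mm); "grip": the finger opening in mm, from 0 to 93. A call has 1 to 20 rows; each row shifts and turns the pose as measured when the row begins, along the tool's axes as they then stand; what a row does not reach is not made up. A row lasts 1/10 s, in which the tool goes at most 50 mm and 8.59 degrees, less where a joint would pass 70% of its speed; a pose out of reach is approached as far as the arm can. A call is refused whole if a number of a shift passes 1 or a number of a turn 1, either way. A call with a gripper value outside its range is refused whole. The fingers move at their own pace and stop on an object; "newtons" is the grip in N (left out, the last holds). Time passes only in rows, so rows that do not move let the fingers close. It gives the time, the measured TCP pose, the force and the opening at its end, in the units of the state.
- bot.observe(): the state, without advancing time (a new reading comes with each control period).
- bot.grab_frame(name): name is "scene" or "top" or "wrist"; returns a dict with "img" (420x560x3 uint8, red, green, blue), "fov_y" (degrees; the focal length in pixels is half the picture's height over the tangent of half this angle, whatever the lens; pixels are square), "cx", "cy" (the principal point, pixels), "R" (3x3) and "t" (3): a world point X has camera coordinates R X + t. Camera axes: x right, y down, z forward; pixel columns grow to the right and rows downward; lengths in mm; the calibration is good to about 2 mm. A picture is of the moment at which its call begins. There is no depth.
- bot.close_job(): hands the job in, once; it reports no verdict.
The state is a dict: "time": time; "qpos": joint angles; "joint_vel": joint speeds; "joint_efforts": joint torques, N m; "ee_pos": TCP position; "tool_rot": TCP orientation; "force": force on the tool from outside, world axes, zero at the start; "torque": the same for the moment, N m; "width": finger opening in mm.
Only numpy, scipy, OpenCV 4.12 (cv2) and the standard library are available. Lean on these libraries where they do the work, as an engineer would, in place of code of your own. Each camera call takes 0.05 s, during which the arm holds its last target.

TASK

Load the lino block into the small engraver: lift the hinged safety guard right up by its bar, lay the block on the bed with the grey lino face up, its long sides running front to back, snug against all three steel stops (two along its left side, one at its back end), then gently lower the guard until it is fully closed. Leave the ink jars where they are.

Things in the scene. Friction and masses are not known exactly. Their poses are not given: they have to be found in the camera images.
- engraver: Small grey desktop engraver, 210 x 210 mm, fixed. Origin: centre of its underside, on the table. x points from its front (control panel, roughly towards the robot) to its back (hinge), y to its left, z up. Rim 64 mm above the table; flat slatted bed inside 45 mm above it, about 185 mm square. A gantry rail with a black carriage crosses the back of the bed (x +58 to +84 mm, z 64 to 91 mm).
- station (a point): Centre of the lino block when properly loaded (x -8, y -4, z +58 mm in the engraver), touching all three stops; axes as the engraver's. The stops are round steel posts, 10 mm in diameter, 13 mm high above the bed; their axes, from this point: two at y +30, x -42 and +42 mm (along the block's left side; a finger fits between) and one at x +65, y 0 mm (its back end).
- guard (a joint): Angle (rad) of the white guard, a hinged hood 204 mm deep, 210 mm wide, with 27 mm skirts and a clear window: 0 closed, 0.97 fully open at its stop. Even then it leans over the bed, so bring the block in from the front with the tool's wrist slanted back to the robot, 25 to 30 deg. A friction hinge holds it wherever left; moving it takes 2 to 5 N at the bar. Starts closed or up to 0.25 ajar.
- guard_hinge (a point): Middle of the guard's hinge line at the back of the engraver, at x +100, y 0, z +93 mm from the engraver's origin; the hinge turns about this point's y axis. Axes as the engraver's.
- guard_bar (a point): Middle of the guard's handle: a round dark steel bar, 12 mm in diameter, 126 mm long (y), on posts at y -55 and +55 mm, its axis 36 mm above the guard's top, near the free front edge. With the guard closed it lies 192 mm in front of the hinge and 43 mm above it. Axes move with the guard: x along the guard to the hinge, y along the bar, z out of its top.
- block_center (a point): Centre of the loose lino block, 120 long (x), 50 wide (y), 26 mm thick (z): wood faced with a 4 mm sheet of grey lino, about 0.13 kg, lying lino up on the table to the left of the paper guillotine, its long axis pointing roughly away from the robot. Its two ends are alike. z points out of the lino face.
- ink_ochre: Ink jar with an ochre lid, 48 mm in diameter, 50 mm high, standing beyond the block; bystander. Origin: centre of its underside.
- ink_moss: Ink jar with a dark green lid, 48 mm in diameter, 50 mm high, standing beyond the block; bystander. Origin: centre of its underside.
Things that resemble listed ones, but are neither listed nor needed, are in the scene too. What is shaped like the part that bears block_center but green is not meant.

How it is judged (in metres and radians):
On the way, in this order (a step that is already met when the one before it is completed fails the run):
1. the guard is lifted well open (more than 0.85 rad) (value of joint guard above 0.85 rad), for 0.2 s.
2. the block lies on the bed against the three stops while the guard is still up (value of joint guard above 0.7 rad and x of block_center in the frame of station between -0.004 and 0.004 m and y of block_center in the frame of station between -0.004 and 0.004 m and z of block_center in the frame of station between -0.003 and 0.003 m and angle between the x axis of block_center and the x axis of station, either way round below 0.05 rad), for 0.2 s.
At the end, for the whole second after the job is handed in: The guard is fully closed (joint below 0.03 rad) and the block lies flat on the bed, lino face up, long axis front to back within 0.05 rad, its centre within 4 mm of the station in x and y (touching or nearly touching all three stops) and 3 mm in height (value of joint guard below 0.03 rad and x of block_center in the frame of station between -0.004 and 0.004 m and y of block_center in the frame of station between -0.004 and 0.004 m and z of block_center in the frame of station between -0.003 and 0.003 m and angle between the x axis of block_center and the x axis of station, either way round below 0.05 rad and angle between block_center's own z axis and vertical below 0.06 rad).
It fails at once if the guard is slammed (closing faster than 2 rad/s) (velocity of joint guard below -2 rad/s).
It fails at once if an ink jar is pushed more than 20 mm (distance of any of ink_ochre, ink_moss from where it was at the start of the episode above 0.02 m).
It also fails if it takes over 70 s, if anything falls off the work surface, if the arm or the gripper's body presses on something with over 40 N, if the wrist force passes 120 N, or if a joint passes its speed limit or range.

## Working session

There is one attempt and no reset: what is moved stays moved. The work goes in short steps, Python scripts to look and compute and a tool call to move; the robot and the scene stay as the last step left them, time stands still between calls to the robot, and variables do not carry over. Pictures are saved under pics/ and viewed, and the job is handed in when it is done.

Besides the shell and the picture viewer there is one more tool, called in YAML: its name, and indented under it one key for each argument. carry_out: Moves the arm, as the interface text tells. Its arguments: {"type":"object","properties":{"increments":{"type":"array"},"newtons":{"type":"number"}},"required":["increments"]}

```bash
ls; mkdir -p pics; python3 - <<'E'
from plant import bot
import cv2
print(bot.observe())
for n in ["scene","top","wrist"]:
    f=bot.grab_frame(n); cv2.imwrite(f"pics/{n}0.png",f["img"][:,:,::-1]); print(n,f["fov_y"],f["cx"],f["cy"],f["R"],f["t"])
E
```

```text
pics
{'time': 0.0, 'qpos': array([-1.32478557e+00,  2.59329421e-01,  1.53608101e+00,  3.55407191e-06,
        1.34800592e+00, -2.02798662e-01]), 'joint_vel': array([-0.00052527, -0.00058129,  0.00070296,  0.0002973 ,  0.00030777,
       -0.00092164]), 'joint_efforts': array([ 2.51759766e-04, -4.37305856e+01, -2.84000999e+01,  7.20173190e-02,
        4.10745735e-02, -1.33830658e-04]), 'ee_pos': array([ 238.52735982, -494.97422717,  217.82586055]), 'tool_rot': array([-9.11670954e-04,  9.74926430e-01,  2.22525560e-01, -1.79675098e-05]), 'force': array([ 0.66496643, -1.12781364, -0.40909375]), 'torque': array([-0.00831644,  0.01136736,  0.0117523 ]), 'width': 93.03967092689128}
scene 43.57068050846046 279.9376306632996 210.8861311755028 [[-0.67997843 -0.73321042 -0.00564125]
 [-0.40105629  0.37835786 -0.83426565]
 [ 0.61382668 -0.56502019 -0.55133384]] [ 302.04428462  236.19230649 1463.12204787]
top 44.24339449729064 272.8359637272481 210.53720619324724 [[-0.0183945  -0.99975548 -0.01227261]
 [-0.99220477  0.01976597 -0.12304068]
 [ 0.12325318  0.00991367 -0.99232574]] [  55.04173532  437.51863555 1656.38913324]
wrist 69.37536605400284 277.7917904933801 214.6995735455219 [[ 0.43280159 -0.90148836 -0.00123182]
 [-0.87549224 -0.42064594  0.23784519]
 [-0.21493283 -0.10186132 -0.9713023 ]] [-549.01356206  -28.64980171  389.10534714]
```

View pics/scene0.png

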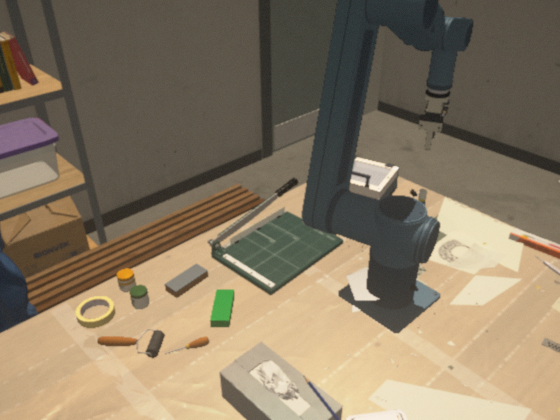

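View pics/top0.png

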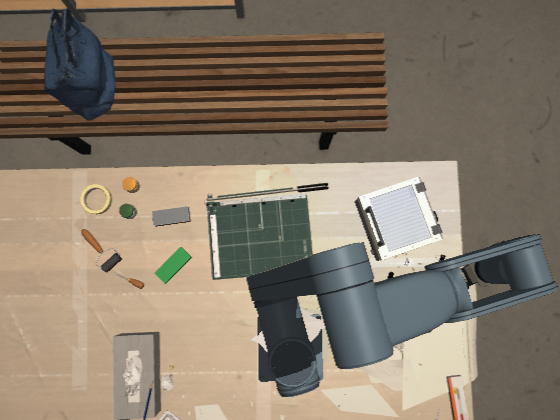

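View pics/wrist0.png

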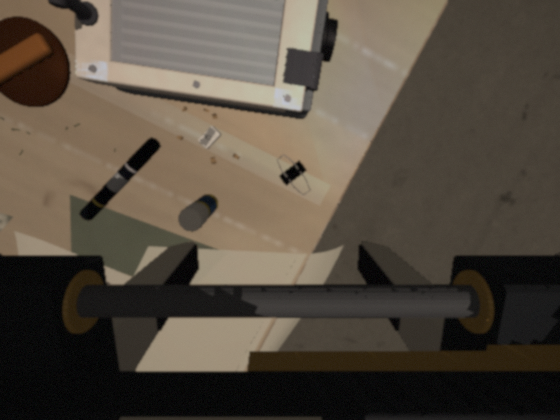

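```bash
cat > h.py <<'E'
import numpy as np, cv2
from plant import bot
def K(f):
    fl=210/np.tan(np.radians(f["fov_y"]/2)); return fl
def proj(f,X):
    c=np.atleast_2d(X)@f["R"].T+f["t"]; return np.c_[f["cx"]+K(f)*c[:,0]/c[:,2], f["cy"]+K(f)*c[:,1]/c[:,2]]
def ray(f,p,z):
    d=np.array([(p[0]-f["cx"])/K(f),(p[1]-f["cy"])/K(f),1.]); R=f["R"]; d=R.T@d; o=-R.T@f["t"]; return o+d*(z-o[2])/d[2]
def crop(f,x0,y0,x1,y1,s,name):
    im=f["img"][y0:y1,x0:x1,::-1]; cv2.imwrite(name,cv2.resize(im,None,fx=s,fy=s,interpolation=cv2.INTER_CUBIC))
E
python3 - <<'E'
from h import *
f=bot.grab_frame("top"); crop(f,345,165,455,270,7,"pics/t1.png"); crop(f,110,165,220,290,5,"pics/t2.png")
hsv=cv2.cvtColor(f["img"],cv2.COLOR_RGB2HSV); print(hsv[216,170],hsv[222,180],hsv[200,170])
w=bot.grab_frame("wrist"); print(bot.observe()["time"])
E
```

```text
[ 25  12 131] [14 53 62] [ 16  70 207]
0.25
```

View pics/t1.png

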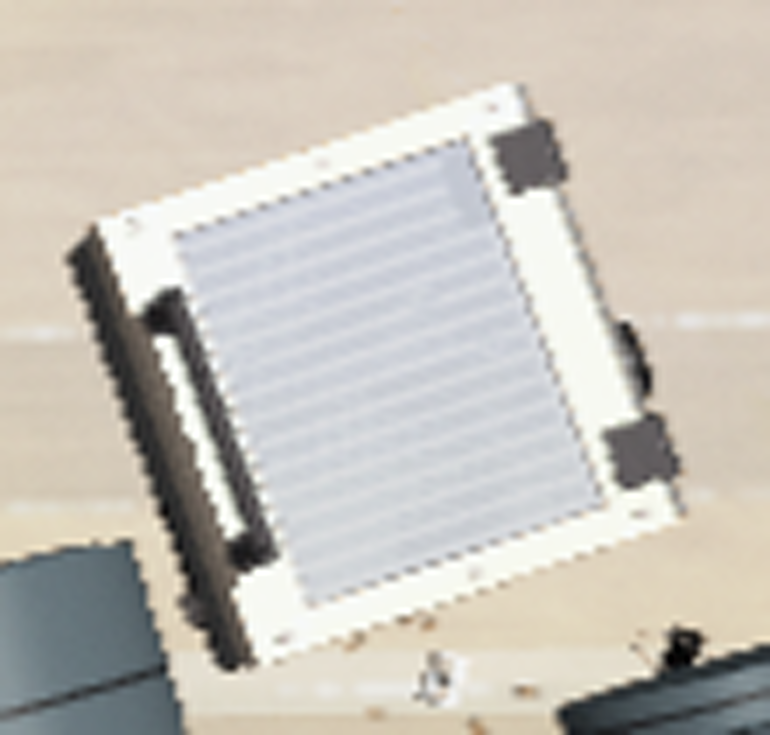

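View pics/t2.png

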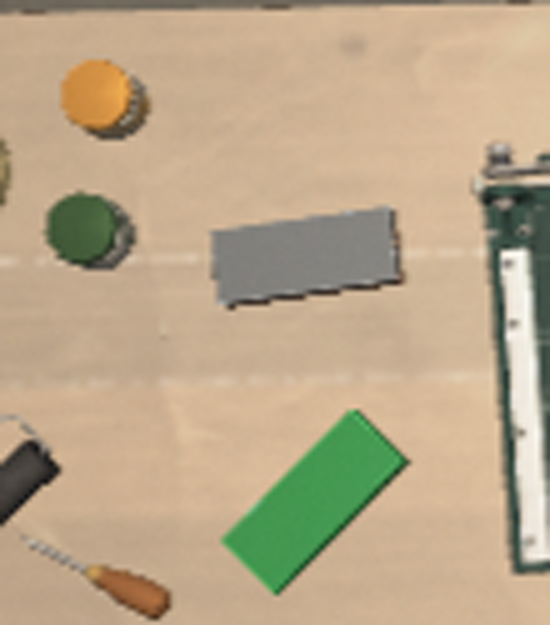

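```bash
python3 - <<'E'
from h import *
np.set_printoptions(precision=1,suppress=True)
f=bot.grab_frame("top"); w=bot.grab_frame("wrist")
crop(w,40,0,360,130,2.4,"pics/w1.png")
print("cam",-f["R"].T@f["t"],-w["R"].T@w["t"])
c=lambda x,y:(345+(x+.5)/7-.5,165+(y+.5)/7-.5)
for n,p,z in [("backL",(521,83),100),("backR",(685,517),100),("frontL",(95,225),100),("frontR",(255,662),100),("panL0",(70,262),64),("panR0",(225,668),64),("barL",(165,310),136),("barR",(257,552),136)]:
    print(n,ray(f,c(*p),z), ray(f,c(*p),z+25))
b=lambda x,y:(110+(x+.5)/5-.5,165+(y+.5)/5-.5)
# block: mask
hsv=cv2.cvtColor(f["img"],cv2.COLOR_RGB2HSV)
m=((hsv[...,1]<35)&(hsv[...,2]>90)&(hsv[...,2]<170)).astype(np.uint8); mm=np.zeros_like(m); mm[195:235,145:200]=m[195:235,145:200]
cs,_=cv2.findContours(mm,cv2.RETR_EXTERNAL,cv2.CHAIN_APPROX_NONE); cc=max(cs,key=cv2.contourArea)
P=np.array([ray(f,p[0],26)[:2] for p in cc]).astype(np.float32); print("block",cv2.minAreaRect(P))
for p in [(98,95),(82,230)]: print("jar",ray(f,b(*p),50))
E
```

```text
cam [ 231.    30.  1698.2] [ 296.2 -467.5  384.5]
backL [ 528.  -413.8  100. ] [ 523.3 -406.9  125. ]
backR [ 332.4 -475.5  100. ] [ 330.8 -467.6  125. ]
frontL [ 467.6 -221.1  100. ] [ 463.9 -217.2  125. ]
frontR [ 272.3 -283.7  100. ] [ 271.7 -278.8  125. ]
panL0 [ 456.2 -214.8   64. ] [ 452.7 -211.    89. ]
panR0 [ 270.8 -277.2   64. ] [ 270.2 -272.5   89. ]
barL [ 424.4 -244.4  136. ] [ 421.3 -240.   161. ]
barR [ 318.6 -279.6  136. ] [ 317.1 -274.7  161. ]
block ((428.7793884277344, 380.4215087890625), (48.335323333740234, 118.15299987792969), 6.7733378410339355)
jar [533.1 511.2  50. ]
jar [444.9 520.1  50. ]
```

View pics/w1.png

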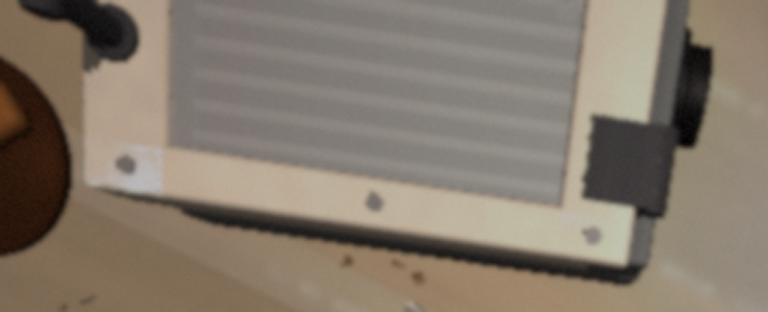

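```bash
cat >> h.py <<'E'
def tri(*fp):
    A=np.zeros((3,3));b=np.zeros(3);L=[]
    for f,p in fp:
        d=f["R"].T@np.array([(p[0]-f["cx"])/K(f),(p[1]-f["cy"])/K(f),1.]);d/=np.linalg.norm(d);o=-f["R"].T@f["t"]
        M=np.eye(3)-np.outer(d,d);A+=M;b+=M@o;L.append((M,o))
    X=np.linalg.solve(A,b);return X,[np.linalg.norm(M@(X-o)) for M,o in L]
E
python3 - <<'E'
from h import *
np.set_printoptions(precision=1,suppress=True)
f=bot.grab_frame("top"); w=bot.grab_frame("wrist")
c=lambda x,y:(345+(x+.5)/7-.5,165+(y+.5)/7-.5)
d=lambda x,y:(40+(x+.5)/2.4-.5,(y+.5)/2.4-.5)
for n,p,q in [("frontR",(255,662),(87,185)),("backR",(685,517),(630,266)),("screwF",(281,638),(125,164)),("screwM",(475,572),(373,202)),("screwB",(638,513),(592,235)),("winFR",(310,606),(168,148)),("winBR",(604,497),(560,206))]:
    print(n,*tri((f,c(*p)),(w,d(*q))))
E
```

```text
frontR [ 270.4 -284.5   97.7] [np.float64(2.004967866312807), np.float64(2.0049678663128696)]
backR [ 331.  -476.4   95.9] [np.float64(1.6722742027079531), np.float64(1.6722742027079796)]
screwF [ 282.  -295.9   99. ] [np.float64(0.6758865955550145), np.float64(0.6758865955550033)]
screwM [ 309.  -381.9  100.6] [np.float64(0.9004312113845445), np.float64(0.9004312113844)]
screwB [ 334.6 -458.3   88.5] [np.float64(0.6754676074943047), np.float64(0.6754676074944006)]
winFR [ 294.7 -308.9  100.5] [np.float64(1.6368455026543975), np.float64(1.6368455026542514)]
winBR [ 340.3 -443.2   89. ] [np.float64(2.38912711960177), np.float64(2.389127119601968)]
```

```bash
python3 - <<'E'
import numpy as np
from scipy.spatial.transform import Rotation as R
from scipy.spatial.transform import Rotation
def wr(Rt,j1,th):
    M=R.from_euler('y',-th)*R.from_euler('z',-j1)*Rt
    a=M.as_euler('ZYZ'); out=[]
    for s in (1,-1):
        j4=a[0] if s==1 else a[0]+np.pi; j5=a[1]*s; j6=(a[2] if s==1 else a[2]+np.pi)-np.pi/2
        w=lambda v:(v+np.pi)%(2*np.pi)-np.pi
        out.append(np.round([w(j4),j5,w(j6)],2))
    return out
# check
print(wr(R.from_quat([9.74926430e-01,2.22525560e-01,0,0]),-1.325,1.795))
def tool(yaw,tilt,flip):
    x=np.array([np.cos(yaw),np.sin(yaw),0]); z=-np.cos(tilt)*np.array([0,0,1])+np.sin(tilt)*x
    y=np.array([-np.sin(yaw),np.cos(yaw),0])*(1 if flip else -1); xx=np.cross(y,z)
    return R.from_matrix(np.c_[xx,y,z])
ye=np.radians(-72.5); yb=np.radians(-83.2)
for t in (0,25,30):
  for fl in (0,1):
    T=tool(ye,np.radians(t),fl); print("place",t,fl,T.as_quat(scalar_first=True).round(3),[wr(T,j,1.8)[0] for j in (-.55,-.65)])
    T=tool(yb,np.radians(t),fl); print("pickA",t,fl,[wr(T,j,1.8)[0] for j in (.73,.85)])
    T=tool(yb+np.pi,np.radians(t),fl); print("pickB",t,fl,[wr(T,j,1.8)[0] for j in (.73,.6)])
E
```

```text
[array([ 0.  ,  1.35, -0.2 ]), array([-3.14, -1.35,  2.94])]
place 0 0 [ 0.     0.806 -0.591  0.   ] [array([0.  , 1.34, 2.29]), array([0.  , 1.34, 2.19])]
pickA 0 0 [array([ 0.  ,  1.34, -2.53]), array([ 0.  ,  1.34, -2.41])]
pickB 0 0 [array([0.  , 1.34, 0.61]), array([0.  , 1.34, 0.48])]
place 0 1 [0.    0.591 0.806 0.   ] [array([ 0.  ,  1.34, -0.86]), array([ 0.  ,  1.34, -0.96])]
pickA 0 1 [array([0.  , 1.34, 0.61]), array([0.  , 1.34, 0.73])]
pickB 0 1 [array([ 0.  ,  1.34, -2.53]), array([ 0.  ,  1.34, -2.66])]
place 25 0 [ 0.128  0.787 -0.577  0.175] [array([-0.33,  1.03,  2.41]), array([-0.29,  1.  ,  2.3 ])]
pickA 25 0 [array([-0.35,  1.6 , -2.49]), array([-0.32,  1.64, -2.38])]
pickB 25 0 [array([0.4 , 1.11, 0.48]), array([0.42, 1.16, 0.35])]
place 25 1 [ 0.175  0.577  0.787 -0.128] [array([-0.33,  1.03, -0.73]), array([-0.29,  1.  , -0.84])]
pickA 25 1 [array([-0.35,  1.6 ,  0.65]), array([-0.32,  1.64,  0.76])]
pickB 25 1 [array([ 0.4 ,  1.11, -2.67]), array([ 0.42,  1.16, -2.79])]
place 30 0 [ 0.153  0.779 -0.571  0.209] [array([-0.41,  0.97,  2.46]), array([-0.37,  0.93,  2.34])]
pickA 30 0 [array([-0.42,  1.65, -2.5 ]), array([-0.38,  1.7 , -2.39])]
pickB 30 0 [array([0.48, 1.07, 0.43]), array([0.51, 1.13, 0.31])]
place 30 1 [ 0.209  0.571  0.779 -0.153] [array([-0.41,  0.97, -0.69]), array([-0.37,  0.93, -0.8 ])]
pickA 30 1 [array([-0.42,  1.65,  0.64]), array([-0.38,  1.7 ,  0.75])]
pickB 30 1 [array([ 0.48,  1.07, -2.71]), array([ 0.51,  1.13, -2.83])]
```

carry_out:
  increments:
    - {"rz": 0.82}
    - {"rz": 0.82}
    - {"x": 1,"y": -0.9}
    - {"x": 1,"y": -0.9}
    - {"x": 1,"y": -0.9}
    - {"x": 1,"y": -0.9}
    - {"x": 1,"y": -0.9}
    - {"x": 1,"y": -0.9}
    - {"x": 1,"y": -0.9}
    - {"x": 0.9,"y": -0.9}
    - {}

```text
invalid input at $.increments[0]: expected keys rx, ry, rz, x, y, z, grip
```

```bash
cat >> h.py <<'E'
from scipy.spatial.transform import Rotation as Rot
YE=np.radians(-72.5)
def tool(yaw,tilt,flip=1):
    x=np.array([np.cos(yaw),np.sin(yaw),0]); z=-np.cos(tilt)*np.array([0,0,1])+np.sin(tilt)*x
    y=np.array([-np.sin(yaw),np.cos(yaw),0])*(1 if flip else -1)
    return Rot.from_matrix(np.c_[np.cross(y,z),y,z])
def go(pos,T=None):
    s=bot.observe(); R0=Rot.from_quat(s["tool_rot"],scalar_first=True)
    T=T or R0
    print("t",round(s["time"],2),"pos",s["ee_pos"].round(1),"q",s["qpos"].round(3),"F",s["force"].round(1),"w",round(s["width"],1))
    d=np.array(pos)-s["ee_pos"]
    print("units now-axes",(R0.inv().apply(d)/25).round(2),"target-axes",(T.inv().apply(d)/25).round(2),"rot",(np.degrees((R0.inv()*T).as_rotvec())/5).round(2))
E
python3 - <<'E'
from h import *
np.set_printoptions(precision=1,suppress=True)
go([373,-262.6,119],tool(np.radians(17.5-90),0,0) if 0 else Rot.from_matrix(np.array([[.9537,.3007,0],[.3007,-.9537,0],[0,0,-1.]])))
f=bot.grab_frame("wrist"); cv2.imwrite("pics/w2.png",f["img"][:,:,::-1]); f=bot.grab_frame("top"); crop(f,325,155,465,275,5,"pics/t3.png")
E
```

```text
t 0.45 pos [ 238.6 -495.5  218.6] q [-1.3  0.3  1.5  0.   1.3 -0.2] F [-0.7  0.8 -0.2] w 93.0
units now-axes [ 8.9 -6.1  4. ] target-axes [ 7.9 -7.3  4. ] rot [-0.  -0.   1.6]
```

View pics/w2.png

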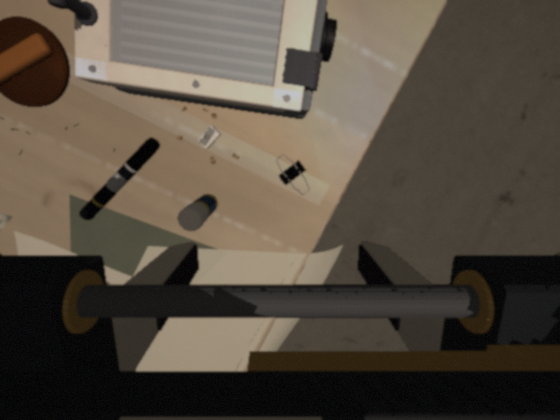

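The picture is unchanged because the call was refused: every row needs all seven keys.

carry_out:
  increments:
    - {"rx": 0,"ry": 0,"rz": 0.82,"x": 0,"y": 0,"z": 0,"grip": 93}
    - {"rx": 0,"ry": 0,"rz": 0.82,"x": 0,"y": 0,"z": 0,"grip": 93}
    - {"rx": 0,"ry": 0,"rz": 0,"x": 1,"y": -0.9,"z": 0,"grip": 93}
    - {"rx": 0,"ry": 0,"rz": 0,"x": 1,"y": -0.9,"z": 0,"grip": 93}
    - {"rx": 0,"ry": 0,"rz": 0,"x": 1,"y": -0.9,"z": 0,"grip": 93}
    - {"rx": 0,"ry": 0,"rz": 0,"x": 1,"y": -0.9,"z": 0,"grip": 93}
    - {"rx": 0,"ry": 0,"rz": 0,"x": 1,"y": -0.9,"z": 0,"grip": 93}
    - {"rx": 0,"ry": 0,"rz": 0,"x": 1,"y": -0.9,"z": 0,"grip": 93}
    - {"rx": 0,"ry": 0,"rz": 0,"x": 1,"y": -0.9,"z": 0,"grip": 93}
    - {"rx": 0,"ry": 0,"rz": 0,"x": 0.9,"y": -0.9,"z": 0,"grip": 93}
    - {"rx": 0,"ry": 0,"rz": 0,"x": 0,"y": 0,"z": 0,"grip": 93}

```text
time: 1.65
ee_pos: [378.2, -258.6, 218.6]
tool_rot: [0.001, 0.989, 0.147, 0.001]
force: [-0.2, -0.1, 0.8]
width: 93.4
```

```bash
python3 - <<'E'
from h import *
np.set_printoptions(precision=1,suppress=True)
go([373,-262.6,119],Rot.from_matrix(np.array([[.9537,.3007,0],[.3007,-.9537,0],[0,0,-1.]])))
f=bot.grab_frame("wrist"); cv2.imwrite("pics/w3.png",f["img"][:,:,::-1]); 
E
```

```text
t 1.65 pos [ 378.2 -258.6  218.6] q [-0.8  0.1  1.7  0.   1.3  0.4] F [-0.2 -0.1  0.8] w 93.4
units now-axes [-0.2  0.1  4. ] target-axes [-0.2  0.1  4. ] rot [ 0.  -0.  -0.1]
```

View pics/w3.png

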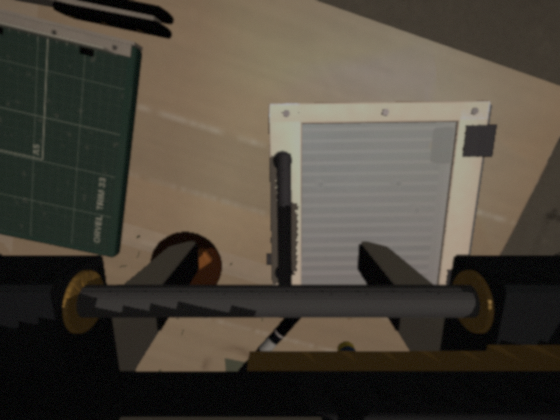

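```bash
python3 - <<'E'
from h import *
np.set_printoptions(precision=1,suppress=True)
f=bot.grab_frame("wrist")
for p in [(283,162),(284,220),(285,280)]: print(ray(f,p,136),ray(f,p,150))
for n,p in [("FL",(268,103)),("BL",(491,101))]: print(n,ray(f,p,100))
x=np.array([np.cos(YE),np.sin(YE),0])
E
```

```text
[ 424. -251.  136.] [ 424.9 -250.4  150. ]
[ 377.8 -266.   136. ] [ 381.3 -264.6  150. ]
[ 325.3 -283.1  136. ] [ 331.6 -280.8  150. ]
FL [ 467.4 -224.5  100. ]
BL [ 526.4 -413.5  100. ]
```

carry_out:
  increments:
    - {"rx": 0,"ry": 0,"rz": 0,"x": -0.1,"y": 0.22,"z": 1,"grip": 93}
    - {"rx": 0,"ry": 0,"rz": 0,"x": 0,"y": 0,"z": 1,"grip": 93}
    - {"rx": 0,"ry": 0,"rz": 0,"x": 0,"y": 0,"z": 1,"grip": 60}
    - {"rx": 0,"ry": 0,"rz": 0,"x": 0,"y": 0,"z": 0.95,"grip": 30}
    - {"rx": 0,"ry": 0,"rz": 0,"x": 0,"y": 0,"z": 0,"grip": 20}
    - {"rx": 0,"ry": 0,"rz": 0,"x": 0,"y": 0,"z": 0,"grip": 8}
    - {"rx": 0,"ry": 0,"rz": 0,"x": 0,"y": 0,"z": 0,"grip": 8}
    - {"rx": 0,"ry": 0,"rz": 0,"x": 0,"y": 0,"z": 0,"grip": 8}
    - {"rx": 0,"ry": 0,"rz": 0,"x": 0,"y": 0,"z": 0,"grip": 8}
  newtons: 10

```text
time: 2.65
ee_pos: [376.1, -279.7, 121.8]
tool_rot: [0.008, 0.99, 0.142, 0.002]
force: [0.6, -0.4, -0.3]
width: 41.3
```

```bash
python3 - <<'E'
from h import *
np.set_printoptions(precision=2,suppress=True)
go([373,-262.6,119])
f=bot.grab_frame("wrist"); cv2.imwrite("pics/w4.png",f["img"][:,:,::-1]); 
E
```

```text
t 2.65 pos [ 376.1 -279.7  121.8] q [-0.88  0.2   1.87 -0.01  1.05  0.41] F [ 0.6 -0.4 -0.3] w 41.3
units now-axes [ 0.07 -0.69  0.1 ] target-axes [ 0.07 -0.69  0.1 ] rot [0. 0. 0.]
```

View pics/w4.png

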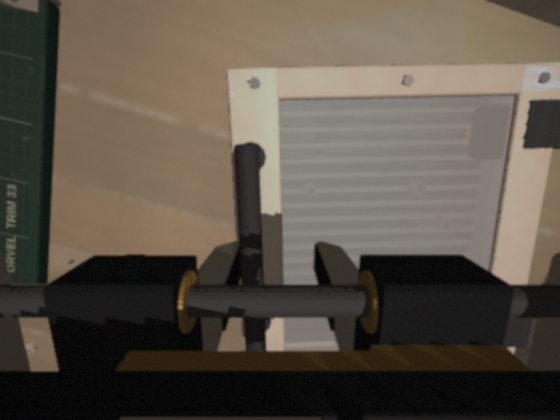

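carry_out:
  increments:
    - {"rx": 0,"ry": 0,"rz": 0,"x": 0,"y": 0,"z": 0,"grip": 42}

```text
time: 2.8
ee_pos: [375.9, -278.8, 122.1]
tool_rot: [0.007, 0.99, 0.142, 0.002]
force: [-0.1, -0.1, 1.7]
width: 40.7
```

carry_out:
  increments:
    - {"rx": 0,"ry": 0,"rz": 0,"x": 0,"y": -0.56,"z": 0,"grip": 42}

```text
time: 2.9
ee_pos: [372.7, -266.7, 122.5]
tool_rot: [0.008, 0.99, 0.142, 0.003]
force: [-0.5, 0.6, 0.3]
width: 41.5
```

carry_out:
  increments:
    - {"rx": 0,"ry": 0,"rz": 0,"x": 0,"y": 0,"z": 0,"grip": 42}

```text
time: 3.0
ee_pos: [371.9, -264.7, 122.4]
tool_rot: [0.008, 0.99, 0.142, 0.002]
force: [0.2, -0.7, -0.5]
width: 41.7
```

```bash
python3 - <<'E'
from h import *
f=bot.grab_frame("wrist"); cv2.imwrite("pics/w5.png",f["img"][:,:,::-1]); 
E
```

```text
(no output)
```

View pics/w5.png

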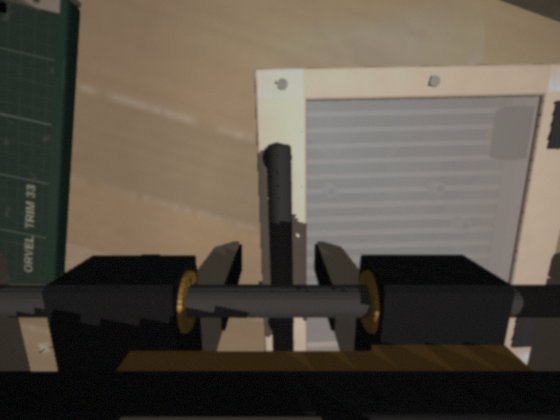

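Bar at u≈281, centred between the fingertips (≈240 and 318). Closing.

carry_out:
  increments:
    - {"rx": 0,"ry": 0,"rz": 0,"x": 0,"y": 0,"z": 0.05,"grip": 25}
    - {"rx": 0,"ry": 0,"rz": 0,"x": 0,"y": 0,"z": 0,"grip": 25}

```text
time: 3.25
ee_pos: [372.9, -265.9, 121.7]
tool_rot: [0.009, 0.99, 0.143, 0.003]
force: [-0.1, 0.1, -0.6]
width: 30.1
```

carry_out:
  increments:
    - {"rx": 0,"ry": 0,"rz": 0,"x": 0,"y": 0,"z": 0,"grip": 8}
    - {"rx": 0,"ry": 0,"rz": 0,"x": 0,"y": 0,"z": 0,"grip": 8}
    - {"rx": 0,"ry": 0,"rz": 0,"x": 0,"y": 0,"z": 0,"grip": 8}

```text
time: 3.55
ee_pos: [373.0, -266.2, 121.6]
tool_rot: [0.009, 0.99, 0.143, 0.003]
force: [0.2, 0.3, 0.7]
width: 11.7
```

carry_out:
  increments:
    - {"rx": 0,"ry": 0,"rz": 0,"x": 0,"y": 0,"z": 0,"grip": 18}
    - {"rx": 0,"ry": 0,"rz": 0,"x": 0,"y": 0,"z": -0.3,"grip": 18}
    - {"rx": 0,"ry": 0,"rz": 0,"x": 0,"y": 0,"z": 0,"grip": 8}
    - {"rx": 0,"ry": 0,"rz": 0,"x": 0,"y": 0,"z": 0,"grip": 8}
    - {"rx": 0,"ry": 0,"rz": 0,"x": 0,"y": 0,"z": 0,"grip": 8}
  newtons: 20

```text
time: 4.05
ee_pos: [372.8, -266.1, 129.5]
tool_rot: [0.009, 0.99, 0.143, 0.003]
force: [0.7, -0.5, 0.3]
width: 11.2
```

carry_out:
  increments:
    - {"rx": 0,"ry": 0,"rz": 0,"x": 0,"y": 0.23,"z": -0.67,"grip": 8}
    - {"rx": 0,"ry": 0,"rz": 0,"x": 0,"y": 0.29,"z": -0.65,"grip": 8}

```text
time: 4.25
ee_pos: [375.7, -275.5, 160.5]
tool_rot: [0.006, 0.99, 0.143, 0.002]
force: [3.2, 1.4, -6.6]
width: 11.8
```

carry_out:
  increments:
    - {"rx": 0,"ry": 0,"rz": 0,"x": 0,"y": 0.34,"z": -0.62,"grip": 8}
    - {"rx": 0,"ry": 0,"rz": 0,"x": 0,"y": 0.39,"z": -0.59,"grip": 8}
    - {"rx": 0,"ry": 0,"rz": 0,"x": 0,"y": 0.45,"z": -0.55,"grip": 8}
    - {"rx": 0,"ry": 0,"rz": 0,"x": 0,"y": 0.49,"z": -0.51,"grip": 8}

```text
time: 4.65
ee_pos: [385.7, -306.7, 215.2]
tool_rot: [-0.005, 0.99, 0.143, 0.001]
force: [0.9, 6.3, -2.0]
width: 11.2
```

```bash
cat >> h.py <<'E'
EO=np.array([400.7,-350.4,0.])
def xe(p):
    c,s=np.cos(YE),np.sin(YE); d=np.array(p)-EO; return np.array([d[0]*c+d[1]*s,-d[0]*s+d[1]*c,d[2]])
def phi():
    s=bot.observe(); R=Rot.from_quat(s["tool_rot"],scalar_first=True); g=xe(s["ee_pos"]-19*R.as_matrix()[:,2]); v=g-[100,0,93]
    print("grasp in engraver",g.round(1),"phi deg",np.degrees(np.arctan2(v[2],-v[0])).round(1),"rad",np.hypot(v[0],v[2]).round(1),"guard",(np.arctan2(v[2],-v[0])-np.arctan2(43,192)).round(3),"F",s["force"].round(1))
E
python3 -c "
from h import *
phi()"
```

```text
grasp in engraver [-46.   -1.2 234.2] phi deg 44.0 rad 203.1 guard 0.548 F [ 0.9  6.3 -2. ]
```

carry_out:
  increments:
    - {"rx": 0,"ry": 0,"rz": 0,"x": 0,"y": 0.53,"z": -0.46,"grip": 8}
    - {"rx": 0,"ry": 0,"rz": 0,"x": 0,"y": 0.57,"z": -0.42,"grip": 8}
    - {"rx": 0,"ry": 0,"rz": 0,"x": 0,"y": 0.61,"z": -0.36,"grip": 8}
    - {"rx": 0,"ry": 0,"rz": 0,"x": 0,"y": 0.63,"z": -0.32,"grip": 8}

```text
time: 5.05
ee_pos: [398.9, -347.9, 253.7]
tool_rot: [-0.022, 0.989, 0.145, -0.002]
force: [-4.1, 12.9, 11.5]
width: 11.7
```

```bash
python3 -c "
from h import *
phi()
f=bot.grab_frame('scene'); crop(f,320,130,440,220,6,'pics/s1.png')"
```

```text
grasp in engraver [ -2.1  -1.  272.7] phi deg 60.4 rad 206.7 guard 0.834 F [-4.1 12.9 11.5]
```

View pics/s1.png

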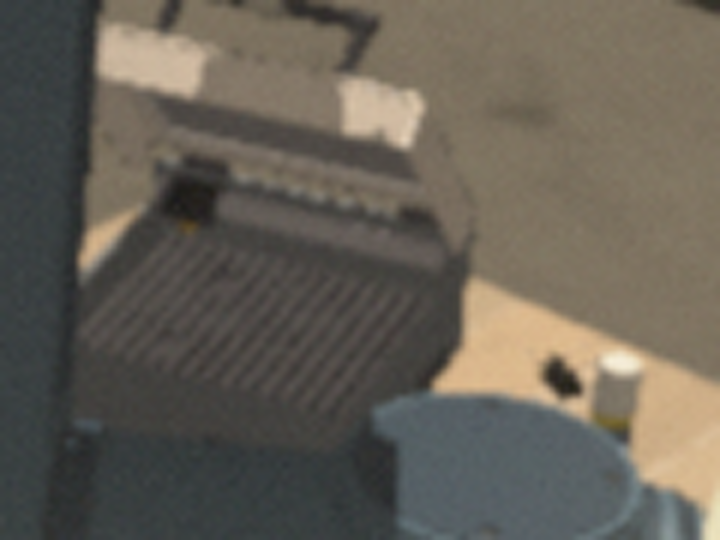

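carry_out:
  increments:
    - {"rx": 0.9,"ry": 0,"rz": 0,"x": 0,"y": 0.25,"z": -0.1,"grip": 8}
    - {"rx": 0.9,"ry": 0,"rz": 0,"x": 0,"y": 0.25,"z": -0.1,"grip": 8}

```text
time: 5.3
ee_pos: [402.4, -358.3, 261.1]
tool_rot: [-0.102, 0.984, 0.146, -0.014]
force: [-0.1, 4.7, 0.8]
width: 11.4
```

```bash
python3 -c "
from h import *
phi()"
```

```text
grasp in engraver [ 11.9  -0.9 279.7] phi deg 64.7 rad 206.4 guard 0.91 F [-0.1  4.7  0.8]
```

carry_out:
  increments:
    - {"rx": 0.9,"ry": 0,"rz": 0,"x": 0,"y": 0.28,"z": -0.05,"grip": 8}
    - {"rx": 0.9,"ry": 0,"rz": 0,"x": 0,"y": 0.28,"z": -0.05,"grip": 8}

```text
time: 5.5
ee_pos: [404.9, -366.3, 265.3]
tool_rot: [-0.187, 0.971, 0.146, -0.026]
force: [-3.7, 10.1, 14.1]
width: 11.5
```

```bash
python3 -c "
from h import *
phi()
f=bot.grab_frame('scene'); crop(f,320,110,440,200,6,'pics/s2.png')"
```

```text
grasp in engraver [ 23.5  -0.8 282.9] phi deg 68.0 rad 204.7 guard 0.967 F [-3.7 10.1 14.1]
```

View pics/s2.png

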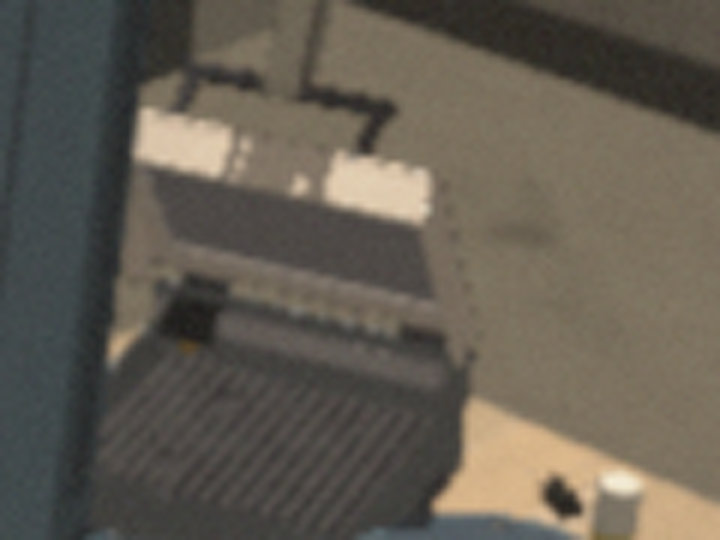

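carry_out:
  increments:
    - {"rx": 0,"ry": 0,"rz": 0,"x": 0,"y": 0,"z": 0,"grip": 26}
    - {"rx": 0,"ry": 0,"rz": 0,"x": 0,"y": 0,"z": -0.1,"grip": 30}
    - {"rx": 0,"ry": 0,"rz": 0,"x": 0,"y": 0,"z": -0.3,"grip": 34}
    - {"rx": 0,"ry": 0,"rz": 0,"x": 0,"y": 0,"z": -0.8,"grip": 40}
    - {"rx": 0,"ry": 0,"rz": 0,"x": 0,"y": 0,"z": -1,"grip": 60}
    - {"rx": 0,"ry": 0,"rz": 0,"x": 0,"y": 0,"z": -1,"grip": 93}
    - {"rx": 0,"ry": 0,"rz": 0,"x": 0,"y": 0,"z": 0,"grip": 93}

```text
time: 6.25
ee_pos: [413.3, -397.6, 341.2]
tool_rot: [-0.191, 0.97, 0.145, -0.028]
force: [0.4, -0.4, -0.6]
width: 59.5
```

```bash
python3 -c "
from h import *
f=bot.grab_frame('scene'); crop(f,320,110,440,200,6,'pics/s3.png')
f=bot.grab_frame('top'); crop(f,340,150,460,270,5,'pics/t5.png')
np.set_printoptions(precision=2,suppress=True)
yb=np.radians(-83.2)
go([429,380,150],tool(yb,np.radians(28)))"
```

```text
t 6.35 pos [ 412.8 -396.2  338.3] q [-1.02  0.51  0.95  0.11  2.06  0.28] F [-0.1 -0.7 -1.1] w 67.3
units now-axes [  9.69 -24.35  18.29] target-axes [30.69  4.32 -7.79] rot [ -7.6   -7.77 -14.66]
```

View pics/s3.png

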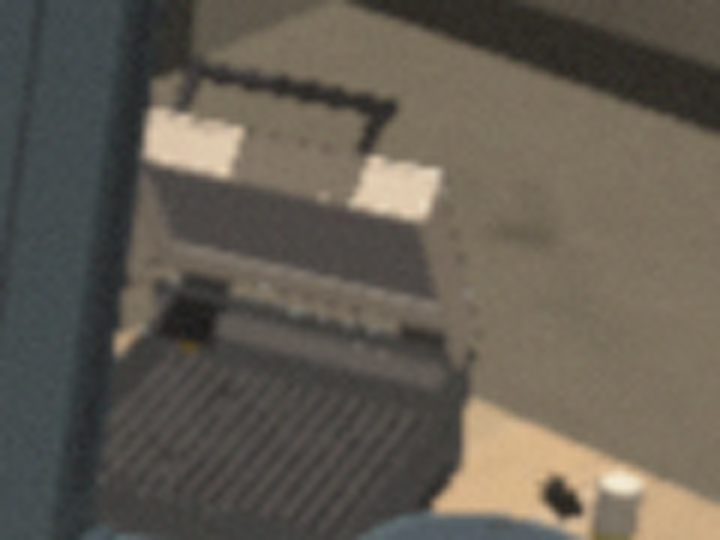

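View pics/t5.png

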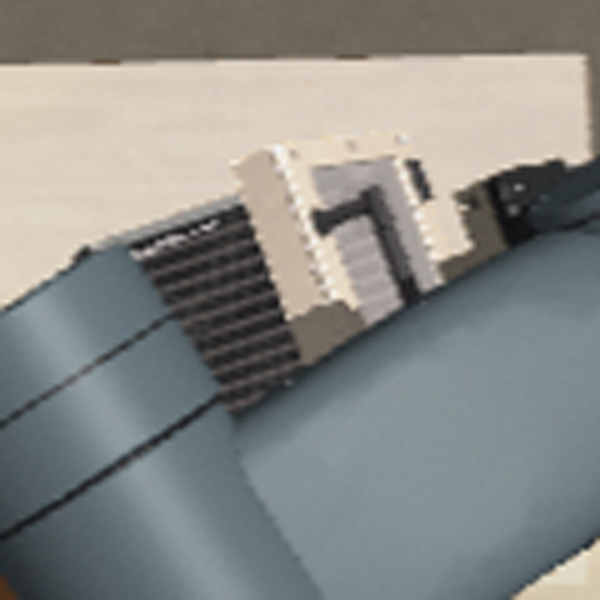

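```bash
cat >> h.py <<'E'
def plan(pos,T,n):
    s=bot.observe(); R0=Rot.from_quat(s["tool_rot"],scalar_first=True); rv=(R0.inv()*T).as_rotvec(); d=(np.array(pos)-s["ee_pos"])/n
    print("t",round(s["time"],2),"pos",s["ee_pos"].round(1)); print("rot/row",(np.degrees(rv)/5/n).round(2))
    for i in range(n):
        R=R0*Rot.from_rotvec(rv*i/n); print((R.inv().apply(d)/25).round(2))
E
python3 -c "
from h import *
yb=np.radians(-83.2)
plan([420,370,260],tool(yb,np.radians(28)),34)"
```

```text
t 6.35 pos [ 412.8 -396.2  338.3]
rot/row [-0.22 -0.23 -0.43]
[ 0.27 -0.76  0.42]
[ 0.31 -0.76  0.39]
[ 0.34 -0.75  0.37]
[ 0.38 -0.74  0.35]
[ 0.41 -0.74  0.33]
[ 0.45 -0.73  0.31]
[ 0.48 -0.71  0.28]
[ 0.51 -0.7   0.26]
[ 0.54 -0.69  0.24]
[ 0.57 -0.67  0.21]
[ 0.6  -0.65  0.19]
[ 0.63 -0.63  0.16]
[ 0.66 -0.61  0.14]
[ 0.68 -0.59  0.11]
[ 0.71 -0.56  0.09]
[ 0.73 -0.54  0.06]
[ 0.75 -0.51  0.04]
[ 0.77 -0.48  0.01]
[ 0.78 -0.45 -0.01]
[ 0.8  -0.42 -0.04]
[ 0.82 -0.39 -0.06]
[ 0.83 -0.36 -0.08]
[ 0.84 -0.33 -0.11]
[ 0.85 -0.29 -0.13]
[ 0.86 -0.26 -0.15]
[ 0.86 -0.22 -0.17]
[ 0.87 -0.19 -0.2 ]
[ 0.87 -0.15 -0.22]
[ 0.87 -0.11 -0.24]
[ 0.87 -0.07 -0.26]
[ 0.86 -0.04 -0.27]
[ 0.86  0.   -0.29]
[ 0.85  0.04 -0.31]
[ 0.84  0.08 -0.32]
```

carry_out:
  increments:
    - {"rx": -0.22,"ry": -0.23,"rz": -0.43,"x": 0.27,"y": -0.76,"z": 0.42,"grip": 93}
    - {"rx": -0.22,"ry": -0.23,"rz": -0.43,"x": 0.31,"y": -0.76,"z": 0.39,"grip": 93}
    - {"rx": -0.22,"ry": -0.23,"rz": -0.43,"x": 0.34,"y": -0.75,"z": 0.37,"grip": 93}
    - {"rx": -0.22,"ry": -0.23,"rz": -0.43,"x": 0.38,"y": -0.74,"z": 0.35,"grip": 93}
    - {"rx": -0.22,"ry": -0.23,"rz": -0.43,"x": 0.41,"y": -0.74,"z": 0.33,"grip": 93}
    - {"rx": -0.22,"ry": -0.23,"rz": -0.43,"x": 0.45,"y": -0.73,"z": 0.31,"grip": 93}
    - {"rx": -0.22,"ry": -0.23,"rz": -0.43,"x": 0.48,"y": -0.71,"z": 0.28,"grip": 93}
    - {"rx": -0.22,"ry": -0.23,"rz": -0.43,"x": 0.51,"y": -0.7,"z": 0.26,"grip": 93}
    - {"rx": -0.22,"ry": -0.23,"rz": -0.43,"x": 0.54,"y": -0.69,"z": 0.24,"grip": 93}
    - {"rx": -0.22,"ry": -0.23,"rz": -0.43,"x": 0.57,"y": -0.67,"z": 0.21,"grip": 93}
    - {"rx": -0.22,"ry": -0.23,"rz": -0.43,"x": 0.6,"y": -0.65,"z": 0.19,"grip": 93}
    - {"rx": -0.22,"ry": -0.23,"rz": -0.43,"x": 0.63,"y": -0.63,"z": 0.16,"grip": 93}
    - {"rx": -0.22,"ry": -0.23,"rz": -0.43,"x": 0.66,"y": -0.61,"z": 0.14,"grip": 93}
    - {"rx": -0.22,"ry": -0.23,"rz": -0.43,"x": 0.68,"y": -0.59,"z": 0.11,"grip": 93}
    - {"rx": -0.22,"ry": -0.23,"rz": -0.43,"x": 0.71,"y": -0.56,"z": 0.09,"grip": 93}
    - {"rx": -0.22,"ry": -0.23,"rz": -0.43,"x": 0.73,"y": -0.54,"z": 0.06,"grip": 93}

```text
time: 7.95
ee_pos: [396.6, -12.9, 279.2]
tool_rot: [-0.027, 0.877, 0.467, -0.109]
force: [1.0, 0.4, -0.0]
width: 92.8
```

```bash
python3 -c "
from h import *
yb=np.radians(-83.2)
plan([420,370,240],tool(yb,np.radians(28)),18)"
```

```text
t 7.95 pos [396.6 -12.9 279.2]
rot/row [-0.24 -0.23 -0.41]
[ 0.74 -0.42  0.03]
[ 0.76 -0.4   0.  ]
[ 0.77 -0.37 -0.02]
[ 0.78 -0.34 -0.04]
[ 0.8  -0.31 -0.06]
[ 0.8  -0.28 -0.09]
[ 0.81 -0.25 -0.11]
[ 0.82 -0.22 -0.13]
[ 0.82 -0.19 -0.15]
[ 0.83 -0.15 -0.17]
[ 0.83 -0.12 -0.19]
[ 0.83 -0.09 -0.21]
[ 0.82 -0.05 -0.23]
[ 0.82 -0.02 -0.24]
[ 0.82  0.01 -0.26]
[ 0.81  0.05 -0.28]
[ 0.8   0.08 -0.29]
[ 0.79  0.12 -0.3 ]
```

carry_out:
  increments:
    - {"rx": -0.24,"ry": -0.23,"rz": -0.41,"x": 0.74,"y": -0.42,"z": 0.03,"grip": 93}
    - {"rx": -0.24,"ry": -0.23,"rz": -0.41,"x": 0.76,"y": -0.4,"z": 0,"grip": 93}
    - {"rx": -0.24,"ry": -0.23,"rz": -0.41,"x": 0.77,"y": -0.37,"z": -0.02,"grip": 93}
    - {"rx": -0.24,"ry": -0.23,"rz": -0.41,"x": 0.78,"y": -0.34,"z": -0.04,"grip": 93}
    - {"rx": -0.24,"ry": -0.23,"rz": -0.41,"x": 0.8,"y": -0.31,"z": -0.06,"grip": 93}
    - {"rx": -0.24,"ry": -0.23,"rz": -0.41,"x": 0.8,"y": -0.28,"z": -0.09,"grip": 93}
    - {"rx": -0.24,"ry": -0.23,"rz": -0.41,"x": 0.81,"y": -0.25,"z": -0.11,"grip": 93}
    - {"rx": -0.24,"ry": -0.23,"rz": -0.41,"x": 0.82,"y": -0.22,"z": -0.13,"grip": 93}
    - {"rx": -0.24,"ry": -0.23,"rz": -0.41,"x": 0.82,"y": -0.19,"z": -0.15,"grip": 93}
    - {"rx": -0.24,"ry": -0.23,"rz": -0.41,"x": 0.83,"y": -0.15,"z": -0.17,"grip": 93}
    - {"rx": -0.24,"ry": -0.23,"rz": -0.41,"x": 0.83,"y": -0.12,"z": -0.19,"grip": 93}
    - {"rx": -0.24,"ry": -0.23,"rz": -0.41,"x": 0.83,"y": -0.09,"z": -0.21,"grip": 93}
    - {"rx": -0.24,"ry": -0.23,"rz": -0.41,"x": 0.82,"y": -0.05,"z": -0.23,"grip": 93}
    - {"rx": -0.24,"ry": -0.23,"rz": -0.41,"x": 0.82,"y": -0.02,"z": -0.24,"grip": 93}
    - {"rx": -0.24,"ry": -0.23,"rz": -0.41,"x": 0.82,"y": 0.01,"z": -0.26,"grip": 93}
    - {"rx": -0.24,"ry": -0.23,"rz": -0.41,"x": 0.81,"y": 0.05,"z": -0.28,"grip": 93}
    - {"rx": -0.24,"ry": -0.23,"rz": -0.41,"x": 0.8,"y": 0.08,"z": -0.29,"grip": 93}
    - {"rx": 0,"ry": 0,"rz": 0,"x": 0,"y": 0,"z": 0,"grip": 93}

```text
time: 9.75
ee_pos: [385.4, 362.0, 213.9]
tool_rot: [0.175, 0.636, 0.732, -0.171]
force: [-0.8, 0.1, 0.7]
width: 92.6
```

```bash
python3 -c "
from h import *
np.set_printoptions(precision=3,suppress=True)
yb=np.radians(-83.2)
go([429,380,120],tool(yb,np.radians(28)))
f=bot.grab_frame('wrist'); cv2.imwrite('pics/w6.png',f['img'][:,:,::-1]); f=bot.grab_frame('top'); crop(f,340,150,460,270,5,'pics/t6.png')
import pickle; pickle.dump(f,open('top6.pkl','wb'))"
```

```text
t 9.75 pos [385.4 362.  213.9] q [ 0.794  0.472  1.341 -0.369  1.66   0.683] F [-0.8  0.1  0.7] w 92.6
units now-axes [2.18 1.93 3.03] target-axes [2.21 1.82 3.08] rot [-0.21  0.05  0.29]
```

View pics/w6.png

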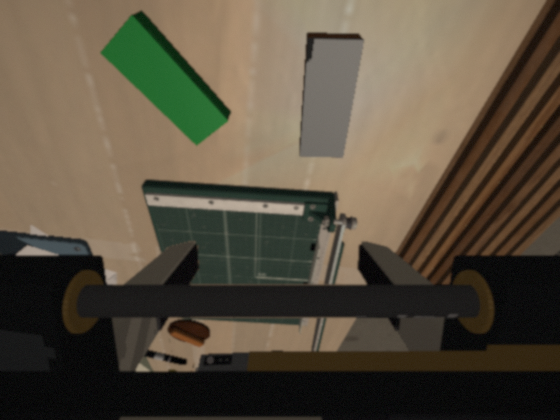

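View pics/t6.png

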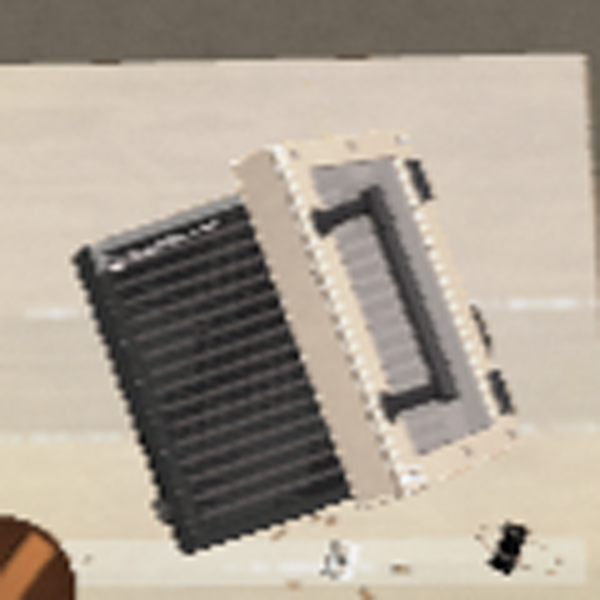

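```bash
python3 - <<'E'
from h import *; import pickle
np.set_printoptions(precision=2,suppress=True)
f=pickle.load(open('top6.pkl','rb')); c=lambda x,y:(340+(x+.5)/5-.5,150+(y+.5)/5-.5)
P={}
for n,p in [("FL",(77,251)),("FR",(187,553)),("Lmid",(238,196)),("Rmid",(350,496))]: P[n]=ray(f,c(*p),64); print(n,P[n], xe(P[n]))
d=P["FL"]-P["FR"]; print("yaw",np.degrees(np.arctan2(d[1],d[0]))-90)
w=bot.grab_frame("wrist"); crop(w,280,20,380,170,5,"pics/w7.png")
for nm,g,roi in (("wrist",w,(20,170,290,375)),("top",f,(195,235,145,200))):
    hsv=cv2.cvtColor(g["img"],cv2.COLOR_RGB2HSV); r=roi
    m=np.zeros(hsv.shape[:2],np.uint8); sub=hsv[r[0]:r[1],r[2]:r[3]]; m[r[0]:r[1],r[2]:r[3]]=((sub[...,1]<40)&(sub[...,2]>80))
    cs,_=cv2.findContours(m,cv2.RETR_EXTERNAL,cv2.CHAIN_APPROX_NONE); cc=max(cs,key=cv2.contourArea); print(cv2.contourArea(cc),cv2.boundingRect(cc))
    Q=np.array([ray(g,p[0],26)[:2] for p in cc]).astype(np.float32); print(nm,"block",cv2.minAreaRect(Q))
E
```

```text
FL [ 463.23 -216.4    64.  ] [-109.     99.93   64.  ]
FR [ 270.19 -278.12   64.  ] [-108.18 -102.73   64.  ]
Lmid [ 496.65 -320.43   64.  ] [  0.27 100.52  64.  ]
Rmid [ 303.99 -382.04   64.  ] [   1.09 -101.75   64.  ]
yaw -72.27004381790758
5586.0 (300, 36, 63, 119)
wrist block ((426.7272033691406, 380.391845703125), (50.00917053222656, 118.57403564453125), 6.861800670623779)
478.5 (152, 206, 38, 19)
top block ((428.56304931640625, 381.1219787597656), (48.52217102050781, 120.29525756835938), 7.061367511749268)
```

View pics/w7.png

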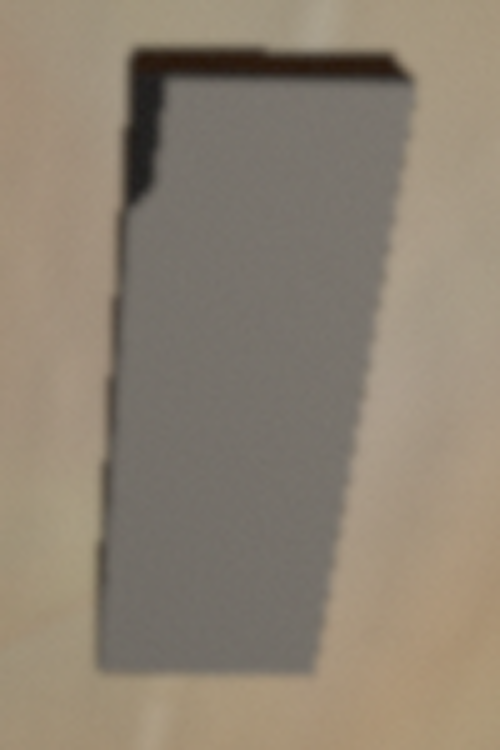

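```bash
python3 -c "
from h import *
np.set_printoptions(precision=3,suppress=True)
yb=np.radians(-83.05)
go([424,408.7,67],tool(yb,np.radians(28)))"
```

```text
t 9.9 pos [386.6 359.6 215.6] q [ 0.789  0.469  1.342 -0.369  1.662  0.683] F [ 1.  -0.3  0.2] w 93.0
units now-axes [4.34 1.89 4.36] target-axes [4.35 1.72 4.42] rot [-0.23  0.05  0.2 ]
```

carry_out:
  increments:
    - {"rx": -0.23,"ry": 0.05,"rz": 0.2,"x": 0,"y": 0,"z": 0,"grip": 93}
    - {"rx": 0,"ry": 0,"rz": 0,"x": 0.87,"y": 0.35,"z": 0.88,"grip": 93}
    - {"rx": 0,"ry": 0,"rz": 0,"x": 0.87,"y": 0.35,"z": 0.88,"grip": 93}
    - {"rx": 0,"ry": 0,"rz": 0,"x": 0.87,"y": 0.35,"z": 0.88,"grip": 93}
    - {"rx": 0,"ry": 0,"rz": 0,"x": 0.87,"y": 0.35,"z": 0.88,"grip": 93}
    - {"rx": 0,"ry": 0,"rz": 0,"x": 0.87,"y": 0.35,"z": 0.88,"grip": 93}
    - {"rx": 0,"ry": 0,"rz": 0,"x": 0,"y": 0,"z": 0,"grip": 93}

```text
time: 10.6
ee_pos: [430.6, 404.6, 69.2]
tool_rot: [0.182, 0.65, 0.721, -0.153]
force: [-1.0, -1.7, 0.3]
width: 93.1
```

```bash
python3 -c "
from h import *
np.set_printoptions(precision=3,suppress=True)
yb=np.radians(-83.05)
go([428,376,6],tool(yb,np.radians(28)))
f=bot.grab_frame('wrist'); cv2.imwrite('pics/w8.png',f['img'][:,:,::-1])"
```

```text
t 10.6 pos [430.6 404.6  69.2] q [ 0.795  0.684  1.342 -0.379  1.434  0.804] F [-1.  -1.7  0.3] w 93.1
units now-axes [ 0.17 -0.27  2.76] target-axes [ 0.2  -0.24  2.76] rot [ 0.09 -0.09 -0.22]
```

View pics/w8.png

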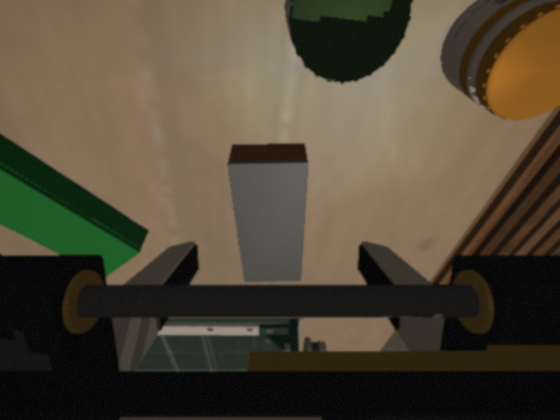

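carry_out:
  increments:
    - {"rx": 0.09,"ry": -0.09,"rz": -0.22,"x": 0.2,"y": -0.25,"z": 0,"grip": 93}
    - {"rx": 0,"ry": 0,"rz": 0,"x": 0,"y": 0,"z": 0.9,"grip": 93}
    - {"rx": 0,"ry": 0,"rz": 0,"x": 0,"y": 0,"z": 0.9,"grip": 93}
    - {"rx": 0,"ry": 0,"rz": 0,"x": 0,"y": 0,"z": 0.7,"grip": 80}
    - {"rx": 0,"ry": 0,"rz": 0,"x": 0,"y": 0,"z": 0,"grip": 70}

```text
time: 11.15
ee_pos: [429.2, 380.5, 23.2]
tool_rot: [0.182, 0.645, 0.726, -0.153]
force: [-0.5, 0.4, -0.2]
width: 81.5
```

```bash
python3 -c "
from h import *
np.set_printoptions(precision=3,suppress=True)
yb=np.radians(-83.05)
go([428,376,6],tool(yb,np.radians(28)))
f=bot.grab_frame('wrist'); cv2.imwrite('pics/w9.png',f['img'][:,:,::-1])"
```

```text
t 11.15 pos [429.2 380.5  23.2] q [ 0.772  0.705  1.435 -0.397  1.319  0.815] F [-0.5  0.4 -0.2] w 81.5
units now-axes [ 0.17 -0.08  0.69] target-axes [ 0.17 -0.07  0.69] rot [ 0.12 -0.09 -0.06]
```

View pics/w9.png

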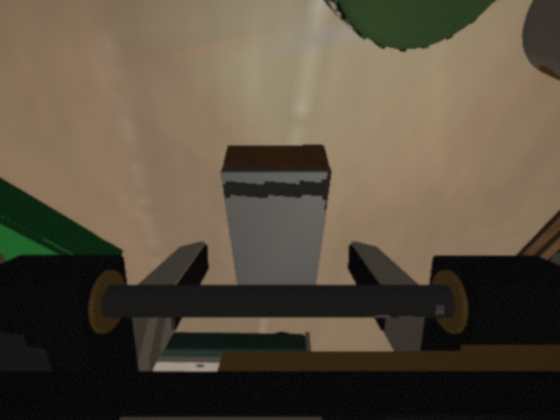

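carry_out:
  increments:
    - {"rx": 0.12,"ry": -0.09,"rz": -0.06,"x": 0.15,"y": -0.07,"z": 0.3,"grip": 70}
    - {"rx": 0,"ry": 0,"rz": 0,"x": 0,"y": 0,"z": 0.37,"grip": 65}
    - {"rx": 0,"ry": 0,"rz": 0,"x": 0,"y": 0,"z": 0,"grip": 60}

```text
time: 11.5
ee_pos: [430.1, 379.4, 11.1]
tool_rot: [0.182, 0.644, 0.727, -0.156]
force: [0.4, 0.4, 0.1]
width: 62.0
```

```bash
python3 -c "
from h import *
np.set_printoptions(precision=3,suppress=True)
yb=np.radians(-83.05)
go([428,376,6],tool(yb,np.radians(28)))"
```

```text
t 11.5 pos [430.1 379.4  11.1] q [ 0.769  0.722  1.438 -0.399  1.304  0.818] F [0.4 0.4 0.1] w 62.0
units now-axes [-0.01 -0.1   0.24] target-axes [-0.01 -0.1   0.24] rot [ 0.08 -0.06 -0.02]
```

Close softly, one small correction first.

carry_out:
  increments:
    - {"rx": 0.08,"ry": -0.06,"rz": -0.02,"x": 0,"y": -0.1,"z": 0.26,"grip": 56}
    - {"rx": 0,"ry": 0,"rz": 0,"x": 0,"y": 0,"z": 0,"grip": 40}
    - {"rx": 0,"ry": 0,"rz": 0,"x": 0,"y": 0,"z": 0,"grip": 40}
    - {"rx": 0,"ry": 0,"rz": 0,"x": 0,"y": 0,"z": 0,"grip": 40}
    - {"rx": 0,"ry": 0,"rz": 0,"x": 0,"y": 0,"z": 0,"grip": 40}
  newtons: 25

```text
time: 12.0
ee_pos: [428.4, 376.7, 5.6]
tool_rot: [0.181, 0.643, 0.726, -0.16]
force: [0.6, -0.4, -0.6]
width: 49.6
```

```bash
python3 -c "
from h import *
np.set_printoptions(precision=3,suppress=True)
go([428,376,6])
print(Rot.from_quat(bot.observe()['tool_rot'],scalar_first=True).as_matrix())
f=bot.grab_frame('wrist'); cv2.imwrite('pics/w10.png',f['img'][:,:,::-1])"
```

```text
t 12.0 pos [428.4 376.7   5.6] q [ 0.768  0.729  1.443 -0.4    1.301  0.82 ] F [ 0.6 -0.4 -0.6] w 49.6
units now-axes [-0.03 -0.02 -0.  ] target-axes [-0.03 -0.02 -0.  ] rot [0. 0. 0.]
[[-0.107  0.993  0.058]
 [ 0.877  0.121 -0.466]
 [-0.469  0.001 -0.883]]
```

View pics/w10.png

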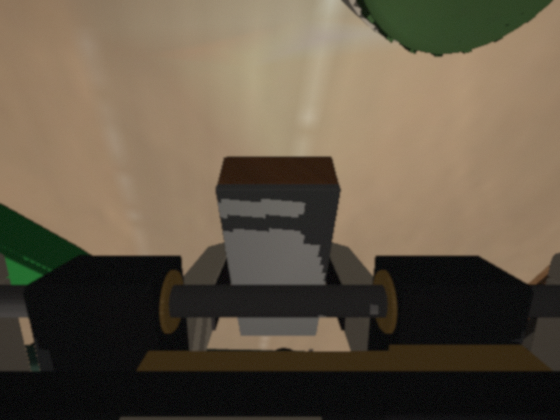

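carry_out:
  increments:
    - {"rx": 0,"ry": 0,"rz": 0,"x": -0.2,"y": 0,"z": -0.4,"grip": 40}
    - {"rx": 0,"ry": 0,"rz": 0,"x": -0.47,"y": 0,"z": -0.88,"grip": 40}
    - {"rx": 0,"ry": 0,"rz": 0,"x": -0.47,"y": 0,"z": -0.88,"grip": 40}
    - {"rx": 0,"ry": 0,"rz": 0,"x": -0.47,"y": 0,"z": -0.88,"grip": 40}
    - {"rx": 0,"ry": 0,"rz": 0,"x": -0.47,"y": 0,"z": -0.88,"grip": 40}
    - {"rx": 0,"ry": 0,"rz": 0,"x": -0.47,"y": 0,"z": -0.88,"grip": 40}
    - {"rx": 0,"ry": 0,"rz": 0,"x": -0.47,"y": 0,"z": -0.88,"grip": 40}
  newtons: 35

```text
time: 12.75
ee_pos: [425.6, 375.0, 171.5]
tool_rot: [0.18, 0.642, 0.727, -0.164]
force: [0.2, -1.3, -1.1]
width: 50.2
```

```bash
cat >> h.py <<'E'
YE=np.radians(-72.4)
def we(p):
    c,s=np.cos(YE),np.sin(YE); return EO+np.array([c*p[0]-s*p[1],s*p[0]+c*p[1],p[2]])
# tcp relative to block centre in block axes: +4 x, 0, -7.4
def tcp_for(dx,dy,dz): return we([-8+4+dx,-4+dy,58-7.4+dz])
E
python3 -c "
from h import *
np.set_printoptions(precision=3,suppress=True)
print(tcp_for(-100,-3,100),bot.observe()['width'])
plan(tcp_for(-100,-3,100),tool(YE,np.radians(28)),28)"
```

```text
[ 362.581 -253.385  150.6  ] 50.157991222241094
t 12.75 pos [425.6 375.  171.5]
rot/row [-0.04  0.   -0.07]
[-0.76 -0.2   0.44]
[-0.76 -0.2   0.44]
[-0.76 -0.21  0.44]
[-0.76 -0.22  0.44]
[-0.76 -0.22  0.44]
[-0.76 -0.23  0.44]
[-0.75 -0.23  0.44]
[-0.75 -0.24  0.44]
[-0.75 -0.24  0.44]
[-0.75 -0.25  0.44]
[-0.75 -0.26  0.44]
[-0.75 -0.26  0.43]
[-0.75 -0.27  0.43]
[-0.74 -0.27  0.43]
[-0.74 -0.28  0.43]
[-0.74 -0.28  0.43]
[-0.74 -0.29  0.43]
[-0.74 -0.3   0.43]
[-0.74 -0.3   0.43]
[-0.73 -0.31  0.43]
[-0.73 -0.31  0.42]
[-0.73 -0.32  0.42]
[-0.73 -0.32  0.42]
[-0.73 -0.33  0.42]
[-0.73 -0.34  0.42]
[-0.72 -0.34  0.42]
[-0.72 -0.35  0.42]
[-0.72 -0.35  0.42]
```

carry_out:
  increments:
    - {"rx": -0.04,"ry": 0,"rz": -0.07,"x": -0.76,"y": -0.2,"z": 0.4,"grip": 40}
    - {"rx": -0.04,"ry": 0,"rz": -0.07,"x": -0.76,"y": -0.2,"z": 0.4,"grip": 40}
    - {"rx": -0.04,"ry": 0,"rz": -0.07,"x": -0.76,"y": -0.21,"z": 0.4,"grip": 40}
    - {"rx": -0.04,"ry": 0,"rz": -0.07,"x": -0.76,"y": -0.22,"z": 0.4,"grip": 40}
    - {"rx": -0.04,"ry": 0,"rz": -0.07,"x": -0.76,"y": -0.22,"z": 0.4,"grip": 40}
    - {"rx": -0.04,"ry": 0,"rz": -0.07,"x": -0.76,"y": -0.23,"z": 0.42,"grip": 40}
    - {"rx": -0.04,"ry": 0,"rz": -0.07,"x": -0.75,"y": -0.23,"z": 0.42,"grip": 40}
    - {"rx": -0.04,"ry": 0,"rz": -0.07,"x": -0.75,"y": -0.24,"z": 0.42,"grip": 40}
    - {"rx": -0.04,"ry": 0,"rz": -0.07,"x": -0.75,"y": -0.24,"z": 0.42,"grip": 40}
    - {"rx": -0.04,"ry": 0,"rz": -0.07,"x": -0.75,"y": -0.25,"z": 0.42,"grip": 40}
    - {"rx": -0.04,"ry": 0,"rz": -0.07,"x": -0.75,"y": -0.26,"z": 0.42,"grip": 40}
    - {"rx": -0.04,"ry": 0,"rz": -0.07,"x": -0.75,"y": -0.26,"z": 0.42,"grip": 40}
    - {"rx": -0.04,"ry": 0,"rz": -0.07,"x": -0.75,"y": -0.27,"z": 0.42,"grip": 40}
    - {"rx": -0.04,"ry": 0,"rz": -0.07,"x": -0.74,"y": -0.27,"z": 0.42,"grip": 40}

```text
time: 14.15
ee_pos: [394.1, 57.6, 181.0]
tool_rot: [0.191, 0.606, 0.759, -0.143]
force: [0.6, 0.3, -1.4]
width: 49.8
```

```bash
python3 -c "
from h import *
np.set_printoptions(precision=3,suppress=True)
print(bot.observe()['width'])
plan(tcp_for(-100,-3,100),tool(YE,np.radians(28)),14)"
```

```text
49.78046554454013
t 14.15 pos [394.1  57.6 181. ]
rot/row [-0.02 -0.01 -0.06]
[-0.71 -0.29  0.46]
[-0.71 -0.29  0.46]
[-0.71 -0.3   0.46]
[-0.71 -0.3   0.46]
[-0.7  -0.31  0.46]
[-0.7  -0.31  0.46]
[-0.7  -0.32  0.46]
[-0.7  -0.32  0.46]
[-0.7  -0.33  0.46]
[-0.69 -0.33  0.46]
[-0.69 -0.34  0.46]
[-0.69 -0.34  0.46]
[-0.69 -0.35  0.46]
[-0.69 -0.35  0.46]
```

carry_out:
  increments:
    - {"rx": -0.02,"ry": -0.01,"rz": -0.06,"x": -0.71,"y": -0.29,"z": 0.44,"grip": 40}
    - {"rx": -0.02,"ry": -0.01,"rz": -0.06,"x": -0.71,"y": -0.29,"z": 0.44,"grip": 40}
    - {"rx": -0.02,"ry": -0.01,"rz": -0.06,"x": -0.71,"y": -0.3,"z": 0.44,"grip": 40}
    - {"rx": -0.02,"ry": -0.01,"rz": -0.06,"x": -0.71,"y": -0.3,"z": 0.44,"grip": 40}
    - {"rx": -0.02,"ry": -0.01,"rz": -0.06,"x": -0.7,"y": -0.31,"z": 0.44,"grip": 40}
    - {"rx": -0.02,"ry": -0.01,"rz": -0.06,"x": -0.7,"y": -0.31,"z": 0.44,"grip": 40}
    - {"rx": -0.02,"ry": -0.01,"rz": -0.06,"x": -0.7,"y": -0.32,"z": 0.44,"grip": 40}
    - {"rx": -0.02,"ry": -0.01,"rz": -0.06,"x": -0.7,"y": -0.32,"z": 0.44,"grip": 40}
    - {"rx": -0.02,"ry": -0.01,"rz": -0.06,"x": -0.7,"y": -0.33,"z": 0.44,"grip": 40}
    - {"rx": -0.02,"ry": -0.01,"rz": -0.06,"x": -0.69,"y": -0.33,"z": 0.44,"grip": 40}
    - {"rx": -0.02,"ry": -0.01,"rz": -0.06,"x": -0.69,"y": -0.34,"z": 0.44,"grip": 40}
    - {"rx": -0.02,"ry": -0.01,"rz": -0.06,"x": -0.5,"y": -0.3,"z": 0.3,"grip": 40}
    - {"rx": 0,"ry": 0,"rz": 0,"x": 0,"y": 0,"z": 0,"grip": 40}

```text
time: 15.45
ee_pos: [359.0, -212.3, 172.0]
tool_rot: [0.202, 0.58, 0.776, -0.144]
force: [1.1, -0.1, -1.2]
width: 50.2
```

```bash
python3 -c "
from h import *
np.set_printoptions(precision=3,suppress=True)
go(tcp_for(-80,-4,60),tool(YE,np.radians(28)))
print(xe(bot.observe()['ee_pos']))
f=bot.grab_frame('wrist'); cv2.imwrite('pics/w11.png',f['img'][:,:,::-1])
f=bot.grab_frame('top'); crop(f,320,140,460,270,5,'pics/t11.png')"
```

```text
t 15.45 pos [ 359.  -212.3  172. ] q [-0.513 -0.103  2.181 -0.501  0.747 -0.481] F [ 1.1 -0.1 -1.2] w 50.2
units now-axes [-0.94 -0.38  3.31] target-axes [-0.97 -0.4   3.3 ] rot [ 0.02  0.14 -0.25]
[-144.209    1.995  171.984]
```

View pics/w11.png

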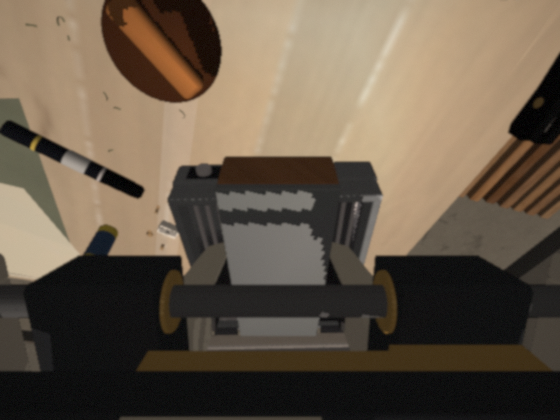

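View pics/t11.png

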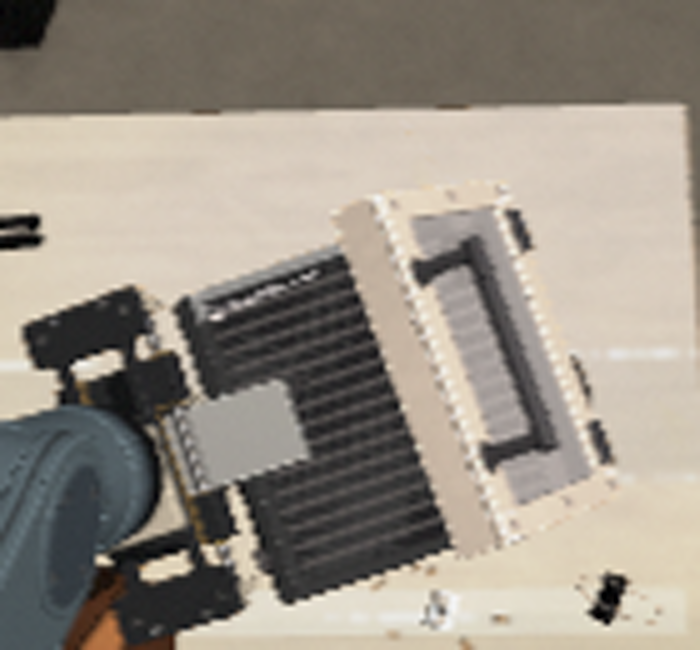

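carry_out:
  increments:
    - {"rx": 0.02,"ry": 0.14,"rz": -0.25,"x": 0,"y": 0,"z": 0,"grip": 40}
    - {"rx": 0,"ry": 0,"rz": 0,"x": -0.25,"y": -0.1,"z": 0.83,"grip": 40}
    - {"rx": 0,"ry": 0,"rz": 0,"x": -0.25,"y": -0.1,"z": 0.83,"grip": 40}
    - {"rx": 0,"ry": 0,"rz": 0,"x": -0.25,"y": -0.1,"z": 0.83,"grip": 40}
    - {"rx": 0,"ry": 0,"rz": 0,"x": -0.25,"y": -0.1,"z": 0.83,"grip": 40}
    - {"rx": 0,"ry": 0,"rz": 0,"x": 0,"y": 0,"z": 0,"grip": 40}

```text
time: 16.15
ee_pos: [371.8, -268.6, 110.8]
tool_rot: [0.197, 0.57, 0.785, -0.141]
force: [0.5, 0.5, -0.8]
width: 49.6
```

```bash
python3 -c "
from h import *
np.set_printoptions(precision=3,suppress=True)
go(tcp_for(-15,-5,10),tool(YE,np.radians(28)))
print(xe(bot.observe()['ee_pos']))
f=bot.grab_frame('wrist'); cv2.imwrite('pics/w12.png',f['img'][:,:,::-1])
f=bot.grab_frame('top'); crop(f,320,140,460,270,5,'pics/t12.png')"
```

```text
t 16.15 pos [ 371.8 -268.6  110.8] q [-0.658  0.053  2.219 -0.556  0.52  -0.535] F [ 0.5  0.5 -0.8] w 49.6
units now-axes [-1.44 -0.28  3.05] target-axes [-1.45 -0.25  3.05] rot [0.08 0.01 0.07]
[-86.731  -2.856 110.817]
```

View pics/w12.png

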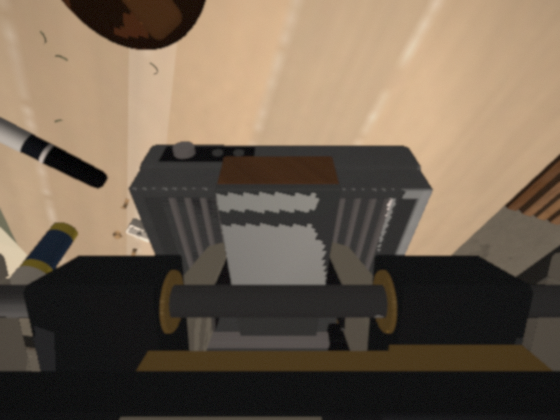

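View pics/t12.png

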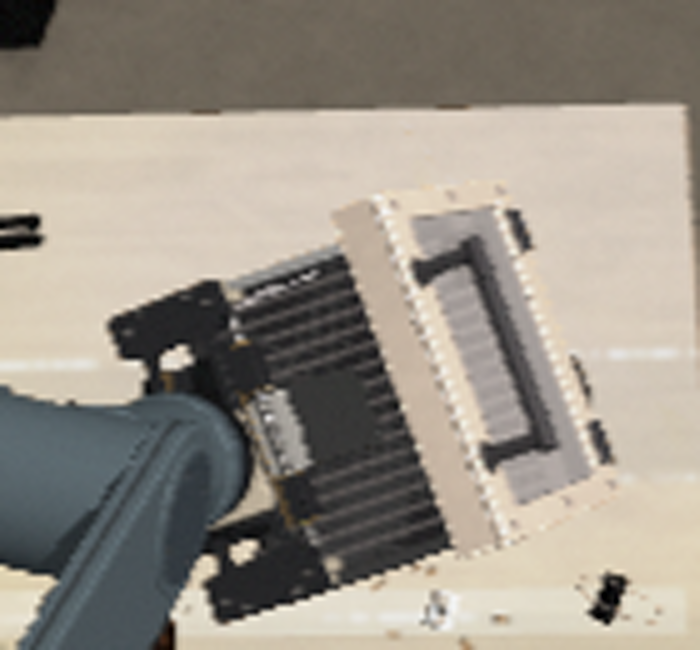

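```bash
cat > kin.py <<'E'
from h import *
from scipy.optimize import least_squares
D=[([-1.32478557,.259329421,1.53608101,0,1.34800592,-.202798662],[238.527,-494.974,217.826]),
([0.794,0.472,1.341,-0.369,1.66,0.683],[385.4,362.0,213.9]),([0.789,0.469,1.342,-0.369,1.662,0.683],[386.6,359.6,215.6]),
([0.795,0.684,1.342,-0.379,1.434,0.804],[430.6,404.6,69.2]),([0.772,0.705,1.435,-0.397,1.319,0.815],[429.2,380.5,23.2]),
([0.768,0.729,1.443,-0.4,1.301,0.82],[428.4,376.7,5.6]),([-0.513,-0.103,2.181,-0.501,0.747,-0.481],[359,-212.3,172]),
([-0.658,0.053,2.219,-0.556,0.52,-0.535],[371.8,-268.6,110.8]),([-1.02,.51,.95,.11,2.06,.28],[412.8,-396.2,338.3])]
def RR(q): return Rot.from_euler('z',q[0])*Rot.from_euler('y',q[1]+q[2])*Rot.from_euler('z',q[3])*Rot.from_euler('y',q[4])*Rot.from_euler('z',q[5]+np.pi/2)
def fk(p,q):
    a,h,L2,L3,e,d=p; t=q[1]+q[2]
    r=a+L2*np.sin(q[1])+L3*np.sin(t)+e*np.cos(t); z=h+L2*np.cos(q[1])+L3*np.cos(t)-e*np.sin(t)
    return np.array([r*np.cos(q[0]),r*np.sin(q[0]),z])+d*RR(q).as_matrix()[:,2]
sol=least_squares(lambda p:np.concatenate([(fk(p,q)-x) for q,x in D]),[0,300,400,400,0,250])
P=sol.x
def ik(pos,T,q0):
    return least_squares(lambda q:np.r_[fk(P,q)-pos,200*(T.inv()*RR(q)).as_rotvec()],q0).x
if __name__=="__main__":
    np.set_printoptions(precision=2,suppress=True)
    print(P.round(1),np.abs(sol.fun).max()); s=bot.observe(); print(s["qpos"])
    for tl in (20,24,28):
      for dd in ((-80,-5,60),(-15,-5,10),(0,0,0),(0,0,-1)): print(tl,dd,ik(tcp_for(*dd),tool(YE,np.radians(tl)),s["qpos"]))
E
python3 kin.py
```

```text
[ 61.   54.6 305.4 375.5 -54.3  92.7] 120.95223789415786
[-0.66  0.05  2.22 -0.55  0.52 -0.54]
20 (-80, -5, 60) [-0.6   0.09  2.06 -0.32  0.74 -0.69]
20 (-15, -5, 10) [-0.68  0.33  1.93 -0.33  0.62 -0.74]
20 (0, 0, 0) [-0.69  0.39  1.88 -0.33  0.6  -0.75]
20 (0, 0, -1) [-0.69  0.39  1.88 -0.34  0.6  -0.74]
24 (-80, -5, 60) [-0.59  0.08  2.08 -0.41  0.69 -0.61]
24 (-15, -5, 10) [-0.67  0.32  1.95 -0.44  0.56 -0.64]
24 (0, 0, 0) [-0.68  0.38  1.9  -0.44  0.55 -0.65]
24 (0, 0, -1) [-0.68  0.38  1.9  -0.44  0.55 -0.64]
28 (-80, -5, 60) [-0.58  0.07  2.1  -0.51  0.65 -0.52]
28 (-15, -5, 10) [-0.67  0.31  1.97 -0.56  0.52 -0.53]
28 (0, 0, 0) [-0.68  0.37  1.92 -0.57  0.5  -0.53]
28 (0, 0, -1) [-0.68  0.37  1.92 -0.57  0.5  -0.52]
```

carry_out:
  increments:
    - {"rx": 0.08,"ry": 0,"rz": 0.07,"x": -0.2,"y": -0.05,"z": 0.6,"grip": 40}
    - {"rx": 0,"ry": 0,"rz": 0,"x": -0.3,"y": -0.05,"z": 0.6,"grip": 40}
    - {"rx": 0,"ry": 0,"rz": 0,"x": -0.3,"y": -0.05,"z": 0.6,"grip": 40}
    - {"rx": 0,"ry": 0,"rz": 0,"x": -0.3,"y": -0.05,"z": 0.6,"grip": 40}
    - {"rx": 0,"ry": 0,"rz": 0,"x": 0,"y": 0,"z": 0,"grip": 40}

```text
time: 16.75
ee_pos: [387.4, -317.3, 76.9]
tool_rot: [0.201, 0.57, 0.784, -0.143]
force: [0.4, 0.5, -2.1]
width: 49.3
```

```bash
python3 -c "
from h import *
np.set_printoptions(precision=3,suppress=True)
go(tcp_for(-8,-4,8),tool(YE,np.radians(28)))
print(xe(bot.observe()['ee_pos']))
f=bot.grab_frame('wrist'); cv2.imwrite('pics/w13.png',f['img'][:,:,::-1])
f=bot.grab_frame('top'); crop(f,320,140,460,270,5,'pics/t13.png')"
```

```text
t 16.75 pos [ 387.4 -317.3   76.9] q [-0.736  0.179  2.196 -0.647  0.399 -0.493] F [ 0.4  0.5 -2.1] w 49.3
units now-axes [-0.48 -0.22  1.09] target-axes [-0.49 -0.21  1.09] rot [0.09 0.11 0.04]
[-35.58   -2.673  76.874]
```

View pics/w13.png

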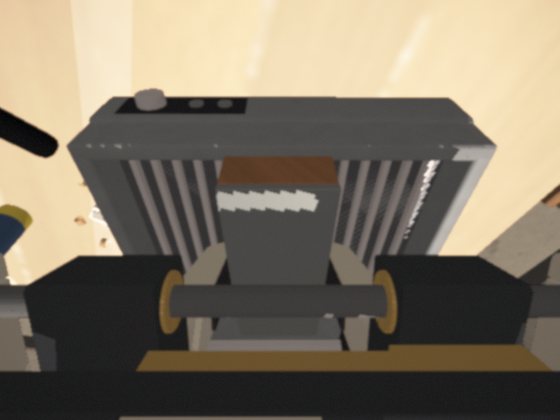

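View pics/t13.png

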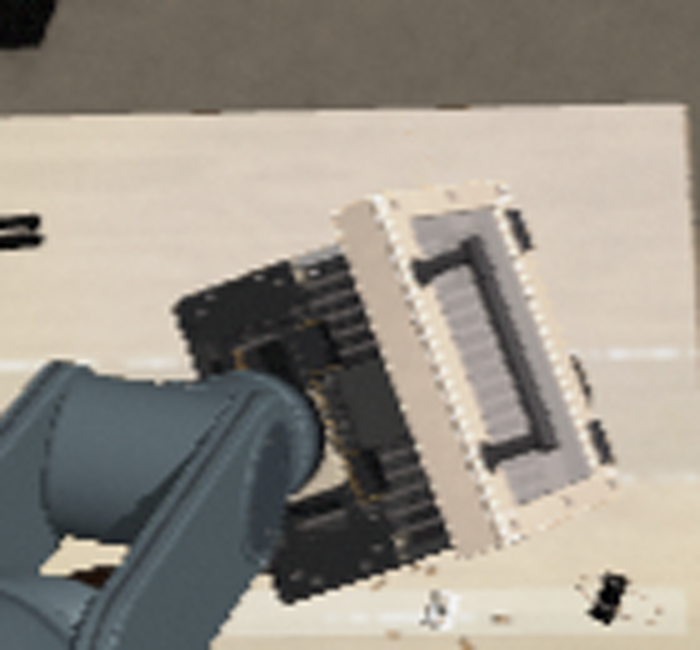

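```bash
python3 -c "
from h import *
np.set_printoptions(precision=2,suppress=True)
f=bot.grab_frame('wrist')
for p in [(72,147),(492,147),(110,98),(462,98)]:
  for z in (64,): print(p,ray(f,p,z),xe(ray(f,p,z)))
crop(f,60,80,500,270,1.8,'pics/w14.png')"
```

```text
(72, 147) [ 273.29 -285.83   64.  ] [-100.08 -101.92   64.  ]
(492, 147) [ 462.91 -225.1    64.  ] [-100.62   97.18   64.  ]
(110, 98) [ 291.39 -255.67   64.  ] [-123.35  -75.55   64.  ]
(462, 98) [ 432.95 -210.19   64.  ] [-123.9    73.14   64.  ]
```

View pics/w14.png

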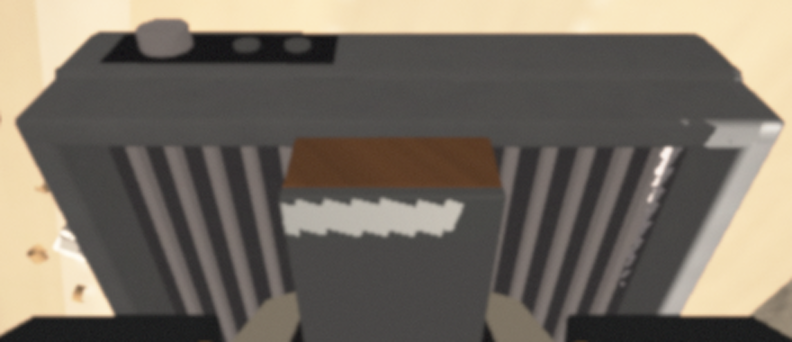

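```bash
cat >> h.py <<'E'
EO=EO-1.8*np.array([-np.sin(YE),np.cos(YE),0])
E
python3 -c "
from h import *
go(tcp_for(-8,-4,5),tool(YE,np.radians(28)))"
```

```text
t 16.9 pos [ 387.  -316.3   77.3] q [-0.735  0.176  2.197 -0.647  0.399 -0.494] F [-0.3  0.4 -0.9] w 49.7
units now-axes [-0.45 -0.29  1.23] target-axes [-0.46 -0.28  1.23] rot [0.09 0.11 0.04]
```

carry_out:
  increments:
    - {"rx": 0.09,"ry": 0.11,"rz": 0.04,"x": 0,"y": -0.28,"z": 0,"grip": 40}
    - {"rx": 0,"ry": 0,"rz": 0,"x": -0.15,"y": 0,"z": 0.4,"grip": 40}
    - {"rx": 0,"ry": 0,"rz": 0,"x": -0.15,"y": 0,"z": 0.4,"grip": 40}
    - {"rx": 0,"ry": 0,"rz": 0,"x": -0.15,"y": 0,"z": 0.4,"grip": 40}
    - {"rx": 0,"ry": 0,"rz": 0,"x": 0,"y": 0,"z": 0,"grip": 40}

```text
time: 17.4
ee_pos: [389.8, -341.1, 57.3]
tool_rot: [0.198, 0.572, 0.783, -0.143]
force: [-0.7, 0.8, -1.6]
width: 50.2
```

```bash
python3 -c "
from h import *
go(tcp_for(0,-4,0),tool(YE,np.radians(28))); print(xe(bot.observe()['ee_pos'])-[-4,-4,50.6])
f=bot.grab_frame('wrist'); cv2.imwrite('pics/w15.png',f['img'][:,:,::-1])"
```

```text
t 17.4 pos [ 389.8 -341.1   57.3] q [-0.779  0.241  2.181 -0.688  0.349 -0.481] F [-0.7  0.8 -1.6] w 50.2
units now-axes [-0.16 -0.09  0.39] target-axes [-0.16 -0.09  0.39] rot [0.04 0.05 0.02]
[-8.15631095 -1.74773498  6.73494107]
```

View pics/w15.png

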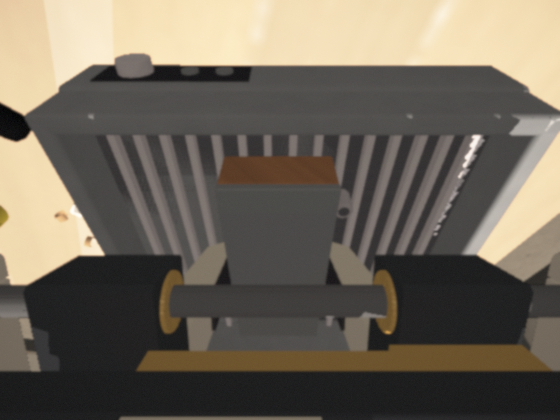

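```bash
python3 -c "
from h import *
f=bot.grab_frame('wrist'); crop(f,300,140,420,260,6,'pics/w16.png')
for p in [(344,211),(339,196),(350,196),(337,196)]: print(p,xe(ray(f,p,58))-[-8,-4,58])"
```

```text
(344, 211) [-39.9150525   29.67211417   0.        ]
(339, 196) [-49.56034422  25.82336525   0.        ]
(350, 196) [-49.56237966  31.14020737   0.        ]
(337, 196) [-49.55997419  24.85679379   0.        ]
```

View pics/w16.png

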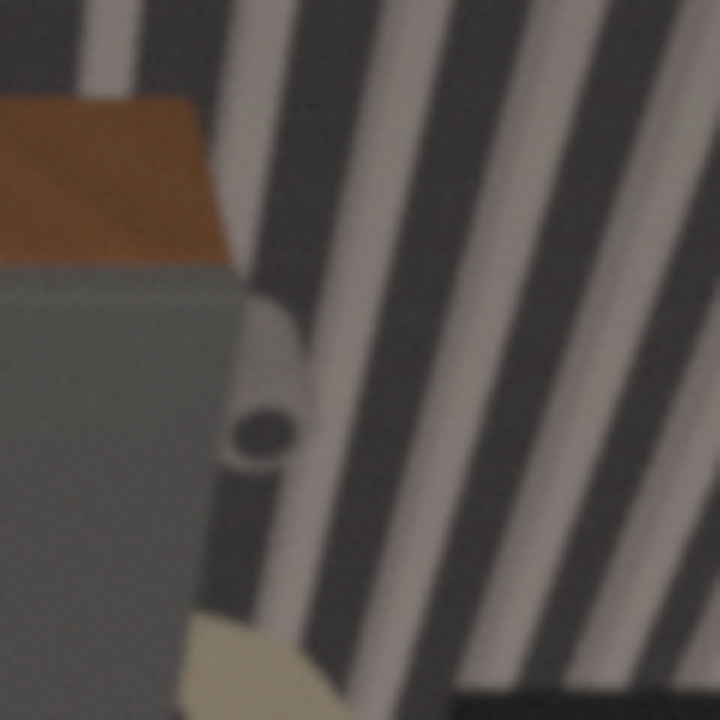

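carry_out:
  increments:
    - {"rx": 0.04,"ry": 0.05,"rz": 0.02,"x": 0.08,"y": 0,"z": 0.17,"grip": 40}
    - {"rx": 0,"ry": 0,"rz": 0,"x": -0.14,"y": 0,"z": 0.08,"grip": 40}
    - {"rx": 0,"ry": 0,"rz": 0,"x": 0,"y": 0,"z": 0,"grip": 40}

```text
time: 17.8
ee_pos: [390.7, -344.5, 52.2]
tool_rot: [0.194, 0.573, 0.783, -0.143]
force: [0.9, -0.1, -2.1]
width: 49.9
```

```bash
python3 -c "
from h import *
go(tcp_for(0,0,0),tool(YE,np.radians(28))); print(xe(bot.observe()['ee_pos'])-[-4,-4,50.6])"
```

```text
t 17.8 pos [ 390.7 -344.5   52.2] q [-0.783  0.257  2.175 -0.692  0.347 -0.477] F [ 0.9 -0.1 -2.1] w 49.9
units now-axes [-0.13  0.08  0.15] target-axes [-0.13  0.08  0.15] rot [-0.   -0.02  0.  ]
[-4.67921843 -1.95106262  1.63442268]
```

carry_out:
  increments:
    - {"rx": 0,"ry": 0,"rz": 0,"x": -0.12,"y": 0,"z": 0.06,"grip": 40}
    - {"rx": 0,"ry": 0,"rz": 0,"x": 0,"y": 0,"z": 0,"grip": 40}

```text
time: 18.0
ee_pos: [391.9, -348.0, 52.5]
tool_rot: [0.195, 0.573, 0.783, -0.143]
force: [0.8, 0.2, -0.6]
width: 49.8
```

carry_out:
  increments:
    - {"rx": 0,"ry": 0,"rz": 0,"x": -0.1,"y": 0,"z": 0.05,"grip": 40}
    - {"rx": 0,"ry": 0,"rz": 0,"x": 0,"y": 0,"z": 0,"grip": 40}

```text
time: 18.2
ee_pos: [392.9, -350.9, 52.8]
tool_rot: [0.195, 0.573, 0.783, -0.143]
force: [0.5, 0.3, -0.9]
width: 50.0
```

```bash
python3 -c "
from h import *
go(tcp_for(0,0,0),tool(YE,np.radians(28))); print(xe(bot.observe()['ee_pos'])-[-4,-4,50.6])"
```

```text
t 18.2 pos [ 392.9 -350.9   52.8] q [-0.791  0.263  2.163 -0.679  0.347 -0.498] F [ 0.5  0.3 -0.9] w 50.0
units now-axes [0.12 0.07 0.04] target-axes [0.12 0.07 0.04] rot [-0.   -0.01  0.  ]
[ 2.13390487 -1.82820144  2.18032989]
```

carry_out:
  increments:
    - {"rx": 0,"ry": 0,"rz": 0,"x": -0.07,"y": 0,"z": 0.06,"grip": 40}
    - {"rx": 0,"ry": 0,"rz": 0,"x": 0,"y": 0,"z": 0,"grip": 40}

```text
time: 18.4
ee_pos: [392.4, -351.3, 51.4]
tool_rot: [0.193, 0.573, 0.783, -0.142]
force: [-0.6, 0.1, -0.7]
width: 50.2
```

carry_out:
  increments:
    - {"rx": 0,"ry": 0,"rz": 0,"x": -0.08,"y": 0,"z": 0.05,"grip": 40}
    - {"rx": 0,"ry": 0,"rz": 0,"x": 0,"y": 0,"z": 0,"grip": 40}

```text
time: 18.6
ee_pos: [392.2, -351.5, 50.6]
tool_rot: [0.192, 0.573, 0.784, -0.142]
force: [0.4, -0.3, -0.8]
width: 49.8
```

```bash
python3 -c "
from h import *
go(tcp_for(0,0,0),tool(YE,np.radians(28))); print(xe(bot.observe()['ee_pos'])-[-4,-4,50.6])"
```

```text
t 18.6 pos [ 392.2 -351.5   50.6] q [-0.794  0.267  2.162 -0.67   0.347 -0.509] F [ 0.4 -0.3 -0.8] w 49.8
units now-axes [ 0.09  0.11 -0.05] target-axes [ 0.09  0.11 -0.05] rot [-0.02 -0.07  0.02]
[ 2.49250841 -2.63160094  0.02586752]
```

carry_out:
  increments:
    - {"rx": 0,"ry": 0,"rz": 0,"x": 0,"y": 0.07,"z": 0,"grip": 40}
    - {"rx": 0,"ry": 0,"rz": 0,"x": 0,"y": 0.06,"z": 0,"grip": 40}

```text
time: 18.8
ee_pos: [395.2, -350.7, 50.7]
tool_rot: [0.192, 0.573, 0.784, -0.142]
force: [-1.2, 0.6, -0.7]
width: 49.8
```

carry_out:
  increments:
    - {"rx": 0,"ry": 0,"rz": 0,"x": -0.04,"y": 0.07,"z": 0.02,"grip": 40}

```text
time: 18.9
ee_pos: [395.7, -350.7, 50.5]
tool_rot: [0.191, 0.574, 0.784, -0.143]
force: [-14.5, 12.6, 21.0]
width: 49.6
```

```bash
python3 -c "
from h import *
go(tcp_for(0,0,0),tool(YE,np.radians(28))); print(xe(bot.observe()['ee_pos'])-[-4,-4,50.6])
f=bot.grab_frame('wrist'); crop(f,200,120,380,270,4,'pics/w17.png')"
```

```text
t 18.9 pos [ 395.7 -350.7   50.5] q [-0.783  0.272  2.153 -0.671  0.359 -0.499] F [-14.5  12.6  21. ] w 49.6
units now-axes [ 0.1  -0.04 -0.05] target-axes [ 0.1  -0.04 -0.05] rot [-0.06 -0.09  0.01]
[ 2.74410353  0.92600082 -0.0656998 ]
```

View pics/w17.png

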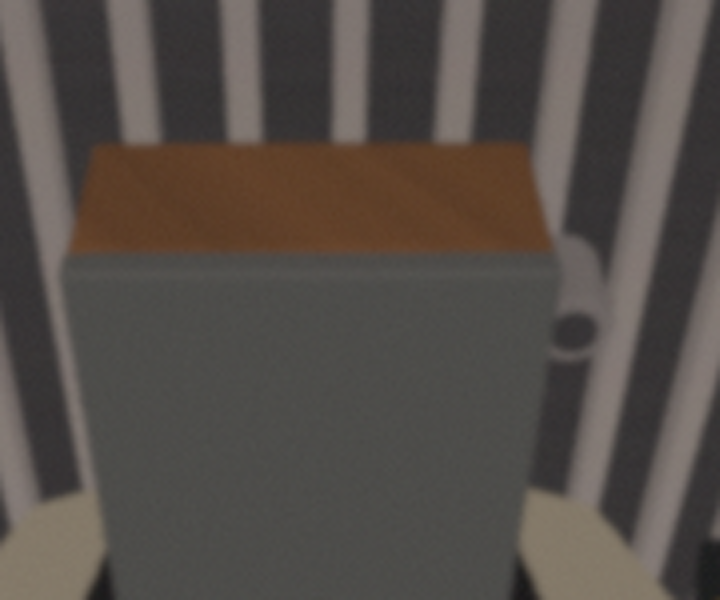

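carry_out:
  increments:
    - {"rx": 0,"ry": 0,"rz": 0,"x": 0,"y": 0,"z": 0,"grip": 53}
    - {"rx": 0,"ry": 0,"rz": 0,"x": 0,"y": 0,"z": 0,"grip": 58}
    - {"rx": 0,"ry": 0,"rz": 0,"x": 0,"y": 0,"z": -0.05,"grip": 66}
    - {"rx": 0,"ry": 0,"rz": 0,"x": 0,"y": 0,"z": 0,"grip": 70}

```text
time: 19.35
ee_pos: [397.1, -351.5, 52.9]
tool_rot: [0.192, 0.573, 0.783, -0.143]
force: [-0.4, 0.3, 0.1]
width: 68.1
```

```bash
python3 -c "
from h import *
go(tcp_for(0,0,0),tool(YE,np.radians(28))); print(xe(bot.observe()['ee_pos'])-[-4,-4,50.6])
f=bot.grab_frame('wrist'); crop(f,180,100,400,270,3.5,'pics/w18.png')"
```

```text
t 19.35 pos [ 397.1 -351.5   52.9] q [-0.782  0.269  2.15  -0.667  0.361 -0.504] F [-0.4  0.3  0.1] w 68.1
units now-axes [ 0.18 -0.08  0.01] target-axes [ 0.18 -0.08  0.01] rot [-0.04 -0.05  0.01]
[4.00820803 2.06632085 2.29911177]
```

View pics/w18.png

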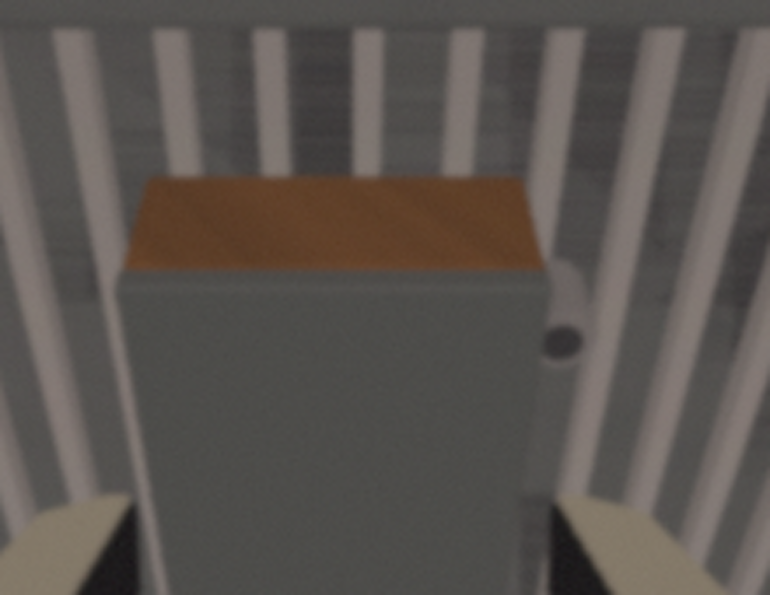

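carry_out:
  increments:
    - {"rx": 0,"ry": 0,"rz": 0,"x": 0,"y": -0.05,"z": -0.4,"grip": 72}
    - {"rx": 0,"ry": 0,"rz": 0,"x": 0,"y": 0,"z": -0.8,"grip": 72}
    - {"rx": 0,"ry": 0,"rz": 0,"x": 0,"y": 0,"z": -1,"grip": 72}
    - {"rx": 0,"ry": 0,"rz": 0,"x": 0,"y": 0,"z": -1,"grip": 60}
    - {"rx": 0,"ry": 0,"rz": 0,"x": 0,"y": 0,"z": 0,"grip": 30}

```text
time: 19.9
ee_pos: [384.8, -315.7, 125.0]
tool_rot: [0.191, 0.574, 0.784, -0.142]
force: [-0.0, -0.1, -0.5]
width: 59.9
```

```bash
python3 -c "
from h import *
go(tcp_for(0,0,0),tool(YE,np.radians(28))); print(xe(bot.observe()['ee_pos'])-[-4,-4,50.6])
f=bot.grab_frame('wrist'); cv2.imwrite('pics/w19.png',f['img'][:,:,::-1])
import pickle; pickle.dump(f,open('w19.pkl','wb'))
f=bot.grab_frame('top'); crop(f,320,140,460,270,5,'pics/t19.png')"
```

```text
t 19.9 pos [ 384.8 -315.7  125. ] q [-0.735  0.087  2.128 -0.467  0.553 -0.688] F [-0.  -0.1 -0.5] w 59.9
units now-axes [ 0.18 -0.04  3.26] target-axes [ 0.2  -0.05  3.26] rot [-0.04 -0.08  0.01]
[-33.89983709   1.18066695  74.37430206]
```

View pics/w19.png

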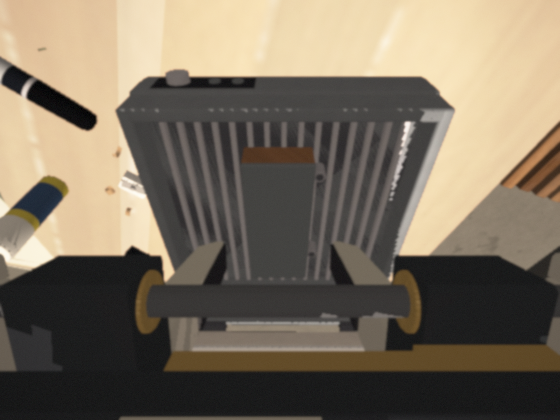

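View pics/t19.png

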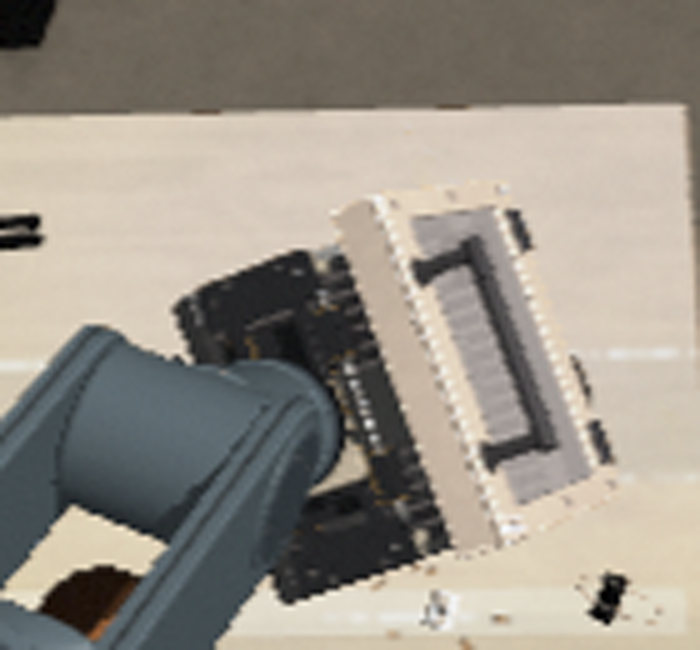

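```bash
python3 -c "
from h import *
import pickle; f=pickle.load(open('w19.pkl','rb')); crop(f,225,135,345,290,5,'pics/w20.png')"
```

```text
(no output)
```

View pics/w20.png

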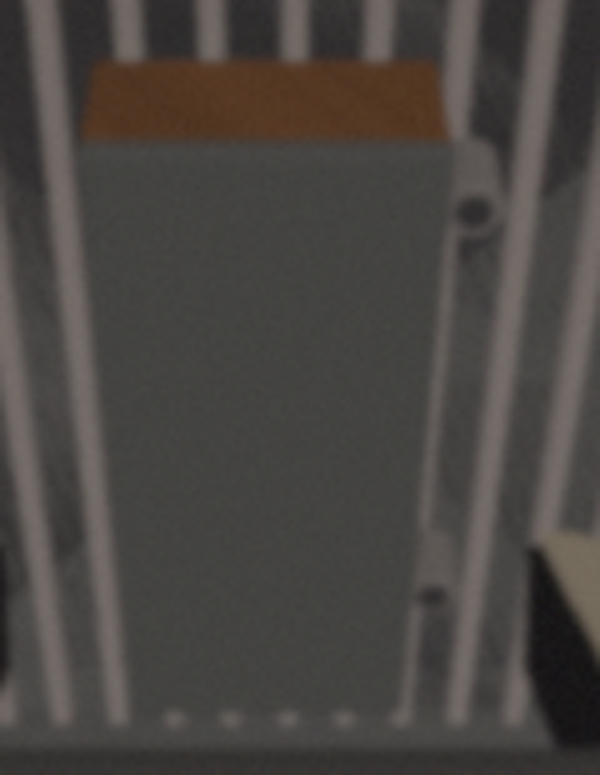

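```bash
python3 -c "
from h import *
np.set_printoptions(precision=2,suppress=True)
import pickle; f=pickle.load(open('w19.pkl','rb')); c=lambda x,y:(225+(x+.5)/5-.5,135+(y+.5)/5-.5)
O=[-8,-4,0]
p1=xe(ray(f,c(473,212),58))-O; p2=xe(ray(f,c(432,595),58))-O; print('posts',p1,p2)
for p in [(455,143),(78,143),(447,240),(417,600),(128,700),(410,700)]: print(xe(ray(f,c(*p),71))-O)"
```

```text
posts [-39.4  29.4  58. ] [44.4  29.31 58.  ]
[-59.1   24.03  71.  ]
[-59.12 -25.21  71.  ]
[-43.66  24.17  71.  ]
[30.88 24.79 71.  ]
[ 58.38 -26.01  71.  ]
[58.28 25.26 71.  ]
```

carry_out:
  increments:
    - {"rx": 0,"ry": 0,"rz": 0,"x": 0.2,"y": 0,"z": -1,"grip": 50}
    - {"rx": 0,"ry": 0,"rz": 0,"x": 0.2,"y": 0,"z": -1,"grip": 50}
    - {"rx": 0,"ry": 0,"rz": 0,"x": 0.2,"y": 0,"z": -1,"grip": 50}
    - {"rx": 0,"ry": 0,"rz": 0,"x": 0,"y": 0,"z": -1,"grip": 50}
    - {"rx": 0,"ry": 0,"rz": 0,"x": 0,"y": 0,"z": -1,"grip": 50}
    - {"rx": 0,"ry": 0,"rz": 0,"x": 0,"y": 0,"z": -1,"grip": 50}
    - {"rx": 0,"ry": 0,"rz": 0,"x": 0,"y": 0,"z": -1,"grip": 50}
    - {"rx": 0,"ry": 0,"rz": 0,"x": -0.4,"y": 0,"z": -1,"grip": 50}
    - {"rx": 0,"ry": 0,"rz": 0,"x": -0.5,"y": 0,"z": -0.8,"grip": 50}
    - {"rx": 0,"ry": 0,"rz": 0,"x": 0,"y": 0,"z": 0,"grip": 50}

```text
time: 21.0
ee_pos: [354.3, -225.9, 315.1]
tool_rot: [0.179, 0.576, 0.784, -0.145]
force: [1.2, 0.3, 0.3]
width: 49.8
```

```bash
cat >> h.py <<'E'
EO=EO+2.5*np.array([np.cos(YE),np.sin(YE),0])-0.6*np.array([-np.sin(YE),np.cos(YE),0])
def btool(tilt): # bar grasp: x=y_e, y~x_e, wrist leaning to the back by tilt
    X=np.array([np.cos(YE),np.sin(YE),0]);Y=np.array([-np.sin(YE),np.cos(YE),0]);Z=np.array([0,0,1.])
    z=-np.cos(tilt)*Z-np.sin(tilt)*X; return Rot.from_matrix(np.c_[Y,np.cross(z,Y),z])
E
python3 -c "
from h import *
np.set_printoptions(precision=2,suppress=True)
print(btool(np.radians(21)).as_quat(scalar_first=True), xe(bot.observe()['ee_pos']),bot.observe()['qpos'])
plan(we([42,0,340]),btool(np.radians(21)),22)
f=bot.grab_frame('top'); crop(f,320,140,460,270,5,'pics/t21.png')"
```

```text
[-0.18  0.97  0.15 -0.03] [-135.22   -4.22  315.15] [-0.57 -0.22  1.89 -0.34  1.15 -0.78]
t 21.0 pos [ 354.3 -225.9  315.1]
rot/row [0.33 0.35 0.76]
[-0.31  0.01  0.1 ]
[-0.31  0.03  0.09]
[-0.31  0.06  0.08]
[-0.31  0.08  0.07]
[-0.3   0.1   0.06]
[-0.3   0.12  0.05]
[-0.29  0.14  0.03]
[-0.28  0.16  0.02]
[-0.27  0.18  0.01]
[-0.26  0.2  -0.  ]
[-0.24  0.22 -0.02]
[-0.23  0.23 -0.03]
[-0.21  0.24 -0.05]
[-0.19  0.26 -0.06]
[-0.17  0.27 -0.07]
[-0.15  0.27 -0.08]
[-0.13  0.28 -0.1 ]
[-0.11  0.29 -0.11]
[-0.09  0.29 -0.12]
[-0.06  0.29 -0.13]
[-0.04  0.29 -0.14]
[-0.02  0.29 -0.15]
```

View pics/t21.png

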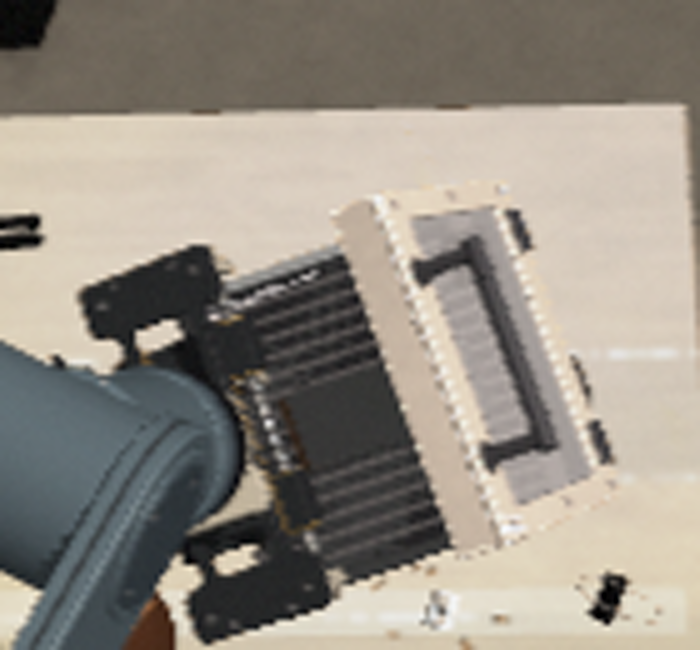

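carry_out:
  increments:
    - {"rx": 0.33,"ry": 0.35,"rz": 0.76,"x": -0.5,"y": 0.01,"z": -0.8,"grip": 60}
    - {"rx": 0.33,"ry": 0.35,"rz": 0.76,"x": -0.31,"y": 0.03,"z": 0.09,"grip": 70}
    - {"rx": 0.33,"ry": 0.35,"rz": 0.76,"x": -0.31,"y": 0.06,"z": 0.08,"grip": 80}
    - {"rx": 0.33,"ry": 0.35,"rz": 0.76,"x": -0.31,"y": 0.08,"z": 0.07,"grip": 80}
    - {"rx": 0.33,"ry": 0.35,"rz": 0.76,"x": -0.3,"y": 0.1,"z": 0.06,"grip": 80}
    - {"rx": 0.33,"ry": 0.35,"rz": 0.76,"x": -0.3,"y": 0.12,"z": 0.05,"grip": 80}
    - {"rx": 0.33,"ry": 0.35,"rz": 0.76,"x": -0.29,"y": 0.14,"z": 0.03,"grip": 80}
    - {"rx": 0.33,"ry": 0.35,"rz": 0.76,"x": -0.28,"y": 0.16,"z": 0.02,"grip": 80}
    - {"rx": 0.33,"ry": 0.35,"rz": 0.76,"x": -0.27,"y": 0.18,"z": 0.01,"grip": 80}
    - {"rx": 0.33,"ry": 0.35,"rz": 0.76,"x": -0.26,"y": 0.2,"z": 0,"grip": 80}
    - {"rx": 0.33,"ry": 0.35,"rz": 0.76,"x": -0.24,"y": 0.22,"z": -0.02,"grip": 80}
    - {"rx": 0.33,"ry": 0.35,"rz": 0.76,"x": -0.23,"y": 0.23,"z": -0.03,"grip": 80}

```text
time: 22.25
ee_pos: [374.2, -313.5, 314.1]
tool_rot: [-0.051, 0.877, 0.467, -0.099]
force: [0.4, -1.0, 0.2]
width: 79.8
```

```bash
python3 -c "
from h import *
np.set_printoptions(precision=2,suppress=True)
print(xe(bot.observe()['ee_pos']),bot.observe()['qpos'])
plan(we([42,0,340]),btool(np.radians(21)),10)
f=bot.grab_frame('top')
for p in [(470,245),(507,345),(545,445)]:
  q=(320+p[0]/5,140+p[1]/5)
  print(xe(ray(f,q,275)))"
```

```text
[-45.67 -11.74 314.1 ] [-0.8   0.22  1.38 -0.16  1.7  -0.22]
t 22.25 pos [ 374.2 -313.5  314.1]
rot/row [0.25 0.35 0.71]
[-0.2   0.28 -0.13]
[-0.17  0.29 -0.15]
[-0.15  0.3  -0.16]
[-0.13  0.3  -0.17]
[-0.1   0.31 -0.18]
[-0.08  0.31 -0.19]
[-0.05  0.31 -0.2 ]
[-0.03  0.31 -0.2 ]
[-0.    0.3  -0.21]
[ 0.02  0.3  -0.22]
[ 14.64  59.45 275.  ]
[ 14.25   0.37 275.  ]
[ 14.39 -58.3  275.  ]
```

carry_out:
  increments:
    - {"rx": 0.25,"ry": 0.35,"rz": 0.71,"x": -0.2,"y": 0.2,"z": -0.8,"grip": 80}
    - {"rx": 0.25,"ry": 0.35,"rz": 0.71,"x": -0.17,"y": 0.29,"z": -0.3,"grip": 80}
    - {"rx": 0.25,"ry": 0.35,"rz": 0.71,"x": -0.15,"y": 0.3,"z": -0.16,"grip": 80}
    - {"rx": 0.25,"ry": 0.35,"rz": 0.71,"x": -0.13,"y": 0.3,"z": -0.17,"grip": 80}
    - {"rx": 0.25,"ry": 0.35,"rz": 0.71,"x": -0.1,"y": 0.31,"z": -0.18,"grip": 80}
    - {"rx": 0.25,"ry": 0.35,"rz": 0.71,"x": -0.08,"y": 0.31,"z": -0.19,"grip": 80}
    - {"rx": 0.25,"ry": 0.35,"rz": 0.71,"x": -0.05,"y": 0.31,"z": -0.2,"grip": 80}
    - {"rx": 0.25,"ry": 0.35,"rz": 0.71,"x": -0.03,"y": 0.31,"z": -0.2,"grip": 80}
    - {"rx": 0.25,"ry": 0.35,"rz": 0.71,"x": 0,"y": 0.3,"z": -0.2,"grip": 80}
    - {"rx": 0.25,"ry": 0.35,"rz": 0.71,"x": 0.02,"y": 0.3,"z": -0.2,"grip": 80}
    - {"rx": 0,"ry": 0,"rz": 0,"x": 0,"y": 0,"z": 0,"grip": 80}

```text
time: 23.4
ee_pos: [410.1, -398.7, 329.3]
tool_rot: [-0.202, 0.97, 0.132, -0.038]
force: [-0.3, 0.4, -0.4]
width: 79.9
```

```bash
python3 -c "
from h import *
np.set_printoptions(precision=2,suppress=True)
print(xe(bot.observe()['ee_pos']),bot.observe()['qpos'])
go(we([11,0,258]),btool(np.radians(21)))
f=bot.grab_frame('wrist'); cv2.imwrite('pics/w22.png',f['img'][:,:,::-1])"
```

```text
[ 46.35  -3.19 329.31] [-1.03  0.53  0.95  0.1   2.07  0.31]
t 23.4 pos [ 410.1 -398.7  329.3] q [-1.03  0.53  0.95  0.1   2.07  0.31] F [-0.3  0.4 -0.4] w 79.9
units now-axes [ 0.14 -0.15  3.18] target-axes [ 0.13 -0.3   3.17] rot [-0.55  0.07 -0.43]
```

View pics/w22.png

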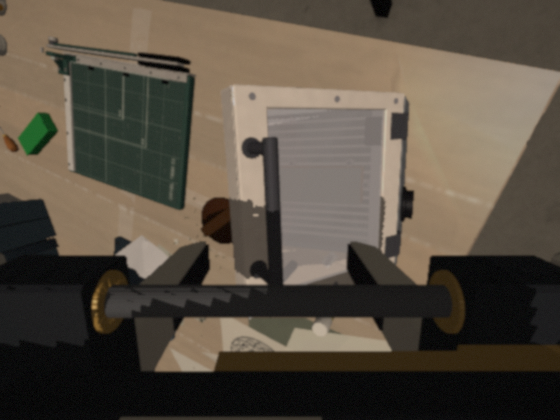

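carry_out:
  increments:
    - {"rx": -0.55,"ry": 0.07,"rz": -0.43,"x": 0.1,"y": -0.2,"z": 0.5,"grip": 80}
    - {"rx": 0,"ry": 0,"rz": 0,"x": 0,"y": 0,"z": 0.9,"grip": 80}
    - {"rx": 0,"ry": 0,"rz": 0,"x": 0,"y": 0,"z": 0.8,"grip": 70}
    - {"rx": 0,"ry": 0,"rz": 0,"x": 0,"y": 0,"z": 0.5,"grip": 50}
    - {"rx": 0,"ry": 0,"rz": 0,"x": 0,"y": 0,"z": 0,"grip": 45}
  newtons: 15

```text
time: 23.95
ee_pos: [402.1, -364.5, 261.7]
tool_rot: [-0.18, 0.97, 0.158, -0.031]
force: [-0.3, -0.6, -0.6]
width: 60.9
```

```bash
python3 -c "
from h import *
np.set_printoptions(precision=2,suppress=True)
print(xe(bot.observe()['ee_pos']),bot.observe()['qpos'])
go(we([11,0,258]),btool(np.radians(21)))
f=bot.grab_frame('wrist'); cv2.imwrite('pics/w23.png',f['img'][:,:,::-1])"
```

```text
[ 11.4   -0.49 261.74] [-1.    0.45  1.21  0.09  1.84  0.25]
t 23.95 pos [ 402.1 -364.5  261.7] q [-1.    0.45  1.21  0.09  1.84  0.25] F [-0.3 -0.6 -0.6] w 60.9
units now-axes [0.02 0.04 0.15] target-axes [0.02 0.04 0.15] rot [-0.01  0.09  0.17]
```

View pics/w23.png

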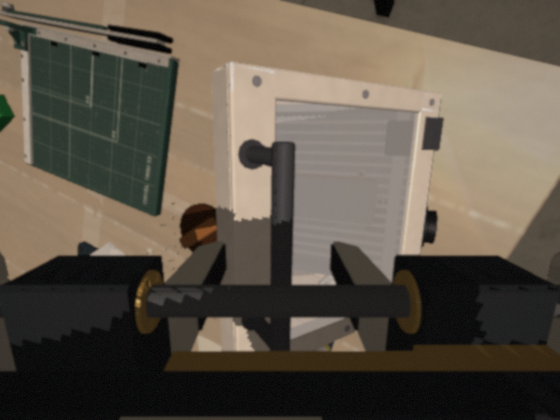

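carry_out:
  increments:
    - {"rx": 0,"ry": 0,"rz": 0.1,"x": 0,"y": 0.08,"z": 0.1,"grip": 40}
    - {"rx": 0,"ry": 0,"rz": 0,"x": 0,"y": 0,"z": 0,"grip": 25}
    - {"rx": 0,"ry": 0,"rz": 0,"x": 0,"y": 0,"z": 0,"grip": 18}
    - {"rx": 0,"ry": 0,"rz": 0,"x": 0,"y": 0,"z": 0,"grip": 8}
    - {"rx": 0,"ry": 0,"rz": 0,"x": 0,"y": 0,"z": 0,"grip": 8}
    - {"rx": 0,"ry": 0,"rz": 0,"x": 0,"y": 0,"z": 0,"grip": 8}
  newtons: 15

```text
time: 24.6
ee_pos: [403.4, -366.3, 261.8]
tool_rot: [-0.178, 0.971, 0.155, -0.031]
force: [-1.1, 3.1, 0.2]
width: 11.6
```

```bash
python3 -c "
from h import *
np.set_printoptions(precision=2,suppress=True)
print(xe(bot.observe()['ee_pos']),bot.observe()['width'])
phi()"
```

```text
[ 13.52   0.19 261.79] 11.605792812780775
grasp in engraver [ 20.3   0.3 279.5] phi deg 66.9 rad 202.9 guard 0.947 F [-1.1  3.1  0.2]
```

carry_out:
  increments:
    - {"rx": -0.6,"ry": 0,"rz": 0,"x": 0,"y": -0.35,"z": 0.38,"grip": 8}
    - {"rx": -0.6,"ry": 0,"rz": 0,"x": 0,"y": -0.35,"z": 0.39,"grip": 8}
    - {"rx": -0.6,"ry": 0,"rz": 0,"x": 0,"y": -0.34,"z": 0.4,"grip": 8}

```text
time: 24.9
ee_pos: [393.8, -338.0, 242.0]
tool_rot: [-0.097, 0.983, 0.156, -0.017]
force: [1.7, -0.7, 1.1]
width: 11.3
```

```bash
python3 -c "
from h import *
np.set_printoptions(precision=2,suppress=True)
print(xe(bot.observe()['ee_pos']),bot.observe()['width'],bot.observe()['tool_rot'])
phi()"
```

```text
[-16.4   -0.42 242.  ] 11.290743176873212 [-0.1   0.98  0.16 -0.02]
grasp in engraver [-12.7  -0.3 260.6] phi deg 56.1 rad 202.0 guard 0.759 F [ 1.7 -0.7  1.1]
```

carry_out:
  increments:
    - {"rx": -0.6,"ry": 0,"rz": 0,"x": 0,"y": -0.34,"z": 0.4,"grip": 8}
    - {"rx": -0.6,"ry": 0,"rz": 0,"x": 0,"y": -0.34,"z": 0.4,"grip": 8}
    - {"rx": -0.6,"ry": 0,"rz": 0,"x": 0,"y": -0.33,"z": 0.41,"grip": 8}
    - {"rx": -0.4,"ry": 0,"rz": 0,"x": 0,"y": -0.33,"z": 0.42,"grip": 8}
    - {"rx": 0,"ry": 0,"rz": 0,"x": 0,"y": -0.33,"z": 0.44,"grip": 8}

```text
time: 25.4
ee_pos: [381.0, -297.3, 197.1]
tool_rot: [0.011, 0.988, 0.157, 0.002]
force: [0.1, -1.0, 0.9]
width: 11.4
```

```bash
python3 -c "
from h import *
np.set_printoptions(precision=3,suppress=True)
print(xe(bot.observe()['ee_pos']),bot.observe()['width'],bot.observe()['tool_rot'])
phi()"
```

```text
[-59.076  -0.285 197.07 ] 11.416015460769522 [0.011 0.988 0.157 0.002]
grasp in engraver [-59.5  -0.3 216.1] phi deg 37.7 rad 201.5 guard 0.437 F [ 0.1 -1.   0.9]
```

carry_out:
  increments:
    - {"rx": 0,"ry": 0,"rz": 0,"x": 0,"y": -0.32,"z": 0.45,"grip": 8}
    - {"rx": 0,"ry": 0,"rz": 0,"x": 0,"y": -0.28,"z": 0.47,"grip": 8}
    - {"rx": 0,"ry": 0,"rz": 0,"x": 0,"y": -0.25,"z": 0.48,"grip": 8}
    - {"rx": 0,"ry": 0,"rz": 0,"x": 0,"y": -0.2,"z": 0.45,"grip": 8}

```text
time: 25.8
ee_pos: [373.8, -274.2, 151.6]
tool_rot: [0.015, 0.987, 0.157, 0.004]
force: [0.1, 0.0, 1.3]
width: 11.5
```

```bash
python3 -c "
from h import *
np.set_printoptions(precision=3,suppress=True)
print(xe(bot.observe()['ee_pos']),bot.observe()['width'],bot.observe()['tool_rot'])
phi()"
```

```text
[-83.23   -0.164 151.561] 11.545226999378805 [0.015 0.987 0.157 0.004]
grasp in engraver [-83.8  -0.2 170.6] phi deg 22.9 rad 199.5 guard 0.179 F [0.1 0.  1.3]
```

carry_out:
  increments:
    - {"rx": 0,"ry": 0,"rz": 0,"x": 0,"y": -0.14,"z": 0.35,"grip": 8}
    - {"rx": 0,"ry": 0,"rz": 0,"x": 0,"y": -0.12,"z": 0.35,"grip": 8}
    - {"rx": 0,"ry": 0,"rz": 0,"x": 0,"y": -0.08,"z": 0.3,"grip": 8}

```text
time: 26.1
ee_pos: [371.6, -266.7, 125.6]
tool_rot: [0.016, 0.987, 0.157, 0.004]
force: [-0.3, 1.6, 1.7]
width: 11.6
```

carry_out:
  increments:
    - {"rx": 0,"ry": 0,"rz": 0,"x": 0,"y": -0.05,"z": 0.2,"grip": 8}
    - {"rx": 0,"ry": 0,"rz": 0,"x": 0,"y": -0.04,"z": 0.2,"grip": 8}

```text
time: 26.3
ee_pos: [372.4, -266.1, 118.0]
tool_rot: [0.018, 0.987, 0.157, 0.006]
force: [-3.6, 5.9, 25.8]
width: 11.4
```

```bash
python3 -c "
from h import *
np.set_printoptions(precision=3,suppress=True)
print(xe(bot.observe()['ee_pos']),bot.observe()['width'],bot.observe()['tool_rot'])
phi()"
```

```text
[-91.44    0.893 117.951] 11.409182454341627 [0.018 0.987 0.157 0.006]
grasp in engraver [-92.1   0.8 136.9] phi deg 12.9 rad 197.1 guard 0.004 F [-3.6  5.9 25.8]
```

carry_out:
  increments:
    - {"rx": 0,"ry": 0,"rz": 0,"x": 0,"y": 0,"z": 0.08,"grip": 8}
    - {"rx": 0,"ry": 0,"rz": 0,"x": 0,"y": 0,"z": 0,"grip": 8}
    - {"rx": 0,"ry": 0,"rz": 0,"x": 0,"y": 0,"z": 0,"grip": 24}
    - {"rx": 0,"ry": 0,"rz": 0,"x": 0,"y": 0,"z": 0,"grip": 30}
    - {"rx": 0,"ry": 0,"rz": 0,"x": 0,"y": 0,"z": -0.2,"grip": 40}
    - {"rx": 0,"ry": 0,"rz": 0,"x": 0,"y": 0,"z": -0.6,"grip": 50}
    - {"rx": 0,"ry": 0,"rz": 0,"x": 0,"y": 0,"z": -1,"grip": 60}
    - {"rx": 0,"ry": 0,"rz": 0,"x": 0,"y": 0,"z": -1,"grip": 70}
    - {"rx": 0,"ry": 0,"rz": 0,"x": 0,"y": 0,"z": -1,"grip": 80}
    - {"rx": 0,"ry": 0,"rz": 0,"x": 0,"y": 0,"z": -0.5,"grip": 80}
    - {"rx": 0,"ry": 0,"rz": 0,"x": 0,"y": 0,"z": 0,"grip": 80}

```text
time: 27.4
ee_pos: [370.6, -262.8, 228.6]
tool_rot: [0.017, 0.987, 0.157, 0.005]
force: [0.3, 1.0, 0.3]
width: 77.7
```

```bash
python3 -c "
from h import *
np.set_printoptions(precision=2,suppress=True)
go([373,-266,220])
f=bot.grab_frame('wrist'); cv2.imwrite('pics/w24.png',f['img'][:,:,::-1])
import pickle; pickle.dump(f,open('w24.pkl','wb'))
f=bot.grab_frame('top'); crop(f,320,140,460,270,5,'pics/t24.png')"
```

```text
t 27.4 pos [ 370.6 -262.8  228.6] q [-0.86  0.06  1.76 -0.01  1.3   0.4 ] F [0.3 1.  0.3] w 77.7
units now-axes [0.05 0.14 0.35] target-axes [0.05 0.14 0.35] rot [0. 0. 0.]
```

View pics/w24.png

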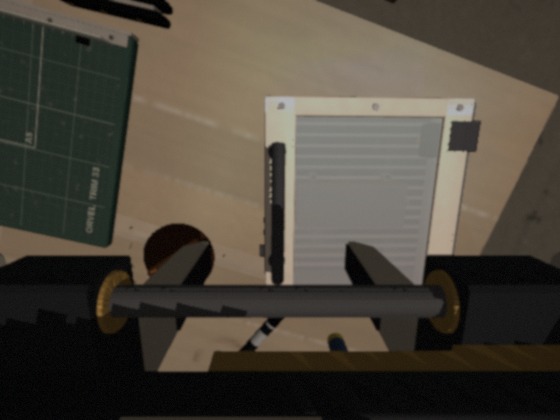

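View pics/t24.png

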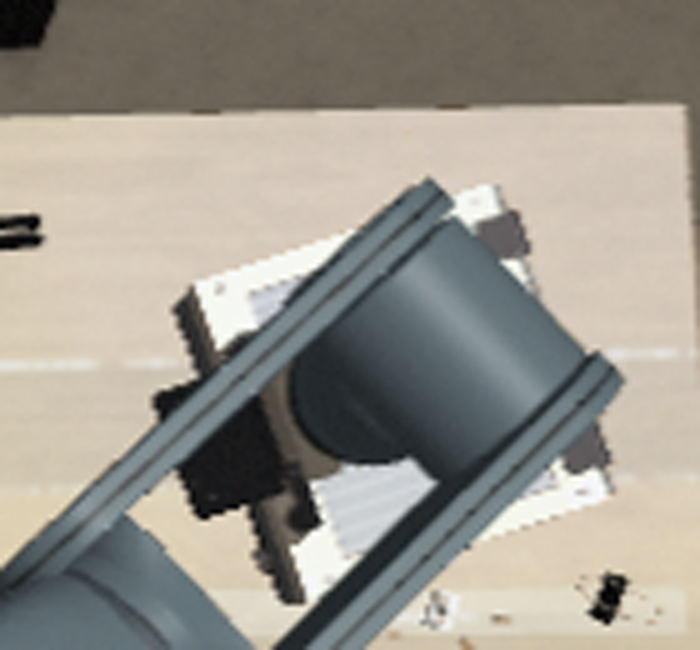

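carry_out:
  increments:
    - {"rx": 0.3,"ry": 0,"rz": 0,"x": 0.03,"y": 0.14,"z": 0,"grip": 20}
    - {"rx": 0,"ry": 0,"rz": 0,"x": 0,"y": 0,"z": 1,"grip": 0}
    - {"rx": 0,"ry": 0,"rz": 0,"x": 0,"y": 0,"z": 1,"grip": 0}
    - {"rx": 0,"ry": 0,"rz": 0,"x": 0,"y": 0,"z": 0.8,"grip": 0}
    - {"rx": 0,"ry": 0,"rz": 0,"x": 0,"y": 0,"z": 0,"grip": 0}
    - {"rx": 0,"ry": 0,"rz": 0,"x": 0,"y": 0,"z": 0,"grip": 0}
    - {"rx": 0,"ry": 0,"rz": 0,"x": 0,"y": 0,"z": 0,"grip": 0}
    - {"rx": 0,"ry": 0,"rz": 0,"x": 0,"y": 0,"z": 0,"grip": 0}

```text
time: 28.3
ee_pos: [371.4, -265.8, 150.7]
tool_rot: [-0.004, 0.988, 0.156, 0.0]
force: [-0.5, -0.4, -0.2]
width: 20.9
```

```bash
python3 -c "
from h import *
np.set_printoptions(precision=2,suppress=True)
go(we([-92,0,142])); print(xe(bot.observe()['ee_pos']))"
```

```text
t 28.3 pos [ 371.4 -265.8  150.7] q [-0.87  0.16  1.84  0.01  1.15  0.39] F [-0.5 -0.4 -0.2] w 20.9
units now-axes [-0.    0.    0.35] target-axes [-0.    0.    0.35] rot [0. 0. 0.]
[-92.     0.06 150.65]
```

carry_out:
  increments:
    - {"rx": 0,"ry": 0,"rz": 0,"x": 0,"y": 0,"z": 0,"grip": 0}
    - {"rx": 0,"ry": 0,"rz": 0,"x": 0,"y": 0,"z": 0,"grip": 0}
    - {"rx": 0,"ry": 0,"rz": 0,"x": 0,"y": 0,"z": 0,"grip": 0}
    - {"rx": 0,"ry": 0,"rz": 0,"x": 0,"y": 0,"z": 0.14,"grip": 0}

```text
time: 28.7
ee_pos: [372.7, -267.1, 149.7]
tool_rot: [-0.001, 0.988, 0.156, 0.002]
force: [-0.3, -1.0, -0.2]
width: 0.4
```

carry_out:
  increments:
    - {"rx": 0,"ry": 0,"rz": 0,"x": 0,"y": 0,"z": 0.12,"grip": 0}

```text
time: 28.8
ee_pos: [372.7, -267.1, 146.6]
tool_rot: [-0.001, 0.988, 0.156, 0.002]
force: [0.7, -0.5, 0.3]
width: 0.5
```

carry_out:
  increments:
    - {"rx": 0,"ry": 0,"rz": 0,"x": 0,"y": 0,"z": 0.12,"grip": 0}

```text
time: 28.9
ee_pos: [372.7, -267.0, 143.3]
tool_rot: [-0.001, 0.988, 0.156, 0.002]
force: [0.5, -0.4, 1.1]
width: 0.6
```

carry_out:
  increments:
    - {"rx": 0,"ry": 0,"rz": 0,"x": 0,"y": 0,"z": 0.1,"grip": 0}

```text
time: 29.0
ee_pos: [372.8, -267.0, 141.7]
tool_rot: [-0.001, 0.988, 0.156, 0.002]
force: [-6.4, 7.1, 31.9]
width: 0.5
```

carry_out:
  increments:
    - {"rx": 0,"ry": 0,"rz": 0,"x": 0,"y": 0,"z": 0.08,"grip": 0}

```text
time: 29.1
ee_pos: [372.8, -267.0, 141.7]
tool_rot: [-0.001, 0.988, 0.157, 0.002]
force: [-7.3, 6.6, 29.3]
width: 0.3
```

The bar's top is rigid at z 141.7, against 142 expected when fully closed. I'll back off, take a last look and hand in.

carry_out:
  increments:
    - {"rx": 0,"ry": 0,"rz": 0,"x": 0,"y": 0,"z": -0.3,"grip": 0}
    - {"rx": 0,"ry": 0,"rz": 0,"x": 0,"y": 0,"z": -1,"grip": 0}
    - {"rx": 0,"ry": 0,"rz": 0,"x": 0,"y": 0,"z": -1,"grip": 0}
    - {"rx": 0,"ry": 0,"rz": 0,"x": 0,"y": -1,"z": -1,"grip": 0}
    - {"rx": 0,"ry": 0,"rz": 0,"x": 0,"y": -1,"z": -1,"grip": 0}
    - {"rx": 0,"ry": 0,"rz": 0,"x": 0,"y": -1,"z": -0.5,"grip": 0}
    - {"rx": 0,"ry": 0,"rz": 0,"x": 0,"y": -1,"z": 0,"grip": 0}
    - {"rx": 0,"ry": 0,"rz": 0,"x": 0,"y": -1,"z": 0,"grip": 0}
    - {"rx": 0,"ry": 0,"rz": 0,"x": 0,"y": -1,"z": 0,"grip": 0}
    - {"rx": 0,"ry": 0,"rz": 0,"x": 0,"y": 0,"z": 0,"grip": 0}

```text
time: 30.1
ee_pos: [324.2, -120.2, 266.5]
tool_rot: [-0.001, 0.988, 0.156, 0.002]
force: [0.3, -0.0, 1.3]
width: 0.5
```

```bash
python3 -c "
from h import *
f=bot.grab_frame('top'); cv2.imwrite('pics/t25.png',f['img'][:,:,::-1]); crop(f,345,165,455,270,6,'pics/t26.png')"
```

```text
(no output)
```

View pics/t25.png

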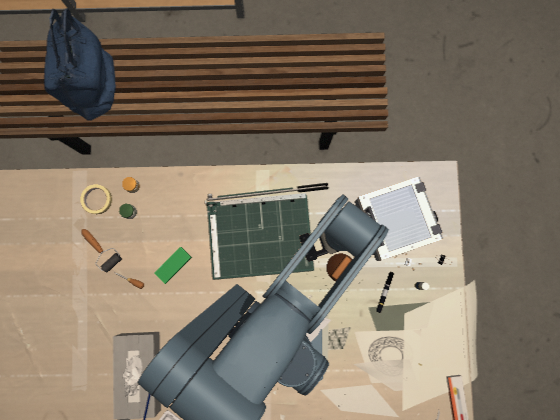

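View pics/t26.png

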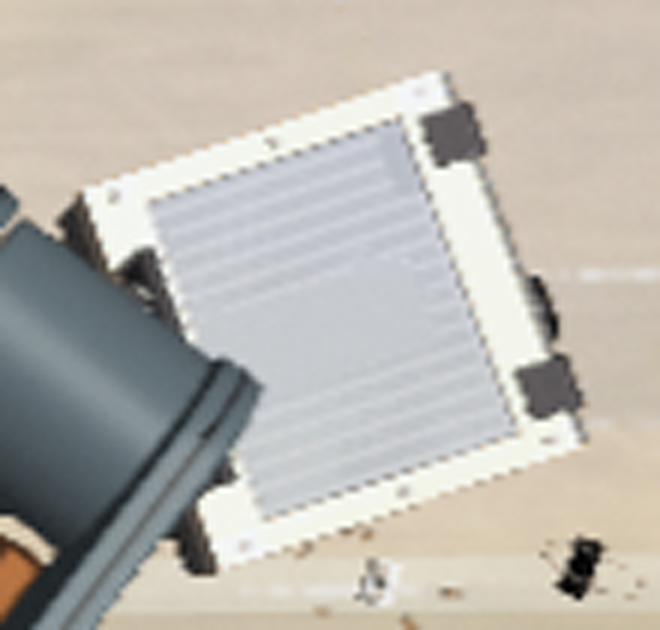

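The guard is closed, with the block visible under its window and aligned with the slats. The jars, at (130,185) and (128,211), have not moved.

```bash
python3 -c "
from plant import bot
print(bot.close_job())"
```

```text
the job is handed in; nothing more can be done
None
```

The lino block is loaded in the engraver with its grey face up, the guard is closed, and the job is handed in at about 30 s. I lifted the guard by its bar and pushed the block against the stops. I then lowered the guard by its bar at under about 1 rad/s.

**Guard opening:** It came to an estimated 0.93 to 0.97 rad. The two readings differ because I corrected the engraver's position partway through, but both are above the 0.85 needed.

**Block seating:** The push gave contact forces from the back, the left and the bed. The wrist picture after release put the block within about 0.5 mm sideways and 0.01 rad of square. It looked about 1.6 mm short of the back stop, which is inside the 4 mm limit. I left that small gap rather than nudge it closed, and did not measure the block again after closing the guard.

**Guard closing:** Pressing on the bar met solid resistance at 141.7 mm, against 142 mm expected when fully closed. The joint estimate was about 0.004 rad.

**Ink jars:** They sit at the same place as at the start in the last top picture.

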